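# Close the courier carrier and start its logger

## Task

Get the courier carrier ready to leave: lift off its cover plate, stand every amber vial from the bench upright and fully down in a well of its own, so that nothing stands above the rim, then lower the cover plate again over the two locating pins until it lies flush on the rim. With the cover on again, take the probe from its stand, hold the logger's recessed start button fully down with the probe's point for two seconds to start the recording, and put the probe back in its stand. Leave everything else on the bench where it is.

Things in the scene. Friction and masses are not known exactly. Their poses are not given: they have to be found in the camera images.
- carrier: Courier carrier for vials, fixed: white open box 110 (its x) x 230 (its y) x 70 mm high. Inside (90 x 180 mm) lies an aluminium block with four round wells in a row along y; the block's top is 36 mm above the bench, the rim of the box 70 mm. Two steel locating pins stand on the thick short ends. On the flank towards its +x side sits a grey temperature logger, 45 (x) x 80 (y) x 60 mm high, reaching to x = +100 mm. Origin: centre of the underside, on the bench; z up.
- well0 (a point): centre of the floor of well 0 (first of four from the carrier's -y end). Each well is 36 mm in diameter and 14 mm deep; its floor is 22 mm above the bench; wells are 42 mm apart along the carrier's y. A vial in a well has its top at 66 mm, 4 mm below the rim. On each side along the carrier's x the box's inner wall is 45 mm from the well's centre.
- well1 (a point): centre of the floor of well 1 (second of four from the carrier's -y end). Each well is 36 mm in diameter and 14 mm deep; its floor is 22 mm above the bench; wells are 42 mm apart along the carrier's y. A vial in a well has its top at 66 mm, 4 mm below the rim. On each side along the carrier's x the box's inner wall is 45 mm from the well's centre.
- well2 (a point): centre of the floor of well 2 (third of four from the carrier's -y end). Each well is 36 mm in diameter and 14 mm deep; its floor is 22 mm above the bench; wells are 42 mm apart along the carrier's y. A vial in a well has its top at 66 mm, 4 mm below the rim. On each side along the carrier's x the box's inner wall is 45 mm from the well's centre.
- well3 (a point): centre of the floor of well 3 (last of four from the carrier's -y end). Each well is 36 mm in diameter and 14 mm deep; its floor is 22 mm above the bench; wells are 42 mm apart along the carrier's y. A vial in a well has its top at 66 mm, 4 mm below the rim. On each side along the carrier's x the box's inner wall is 45 mm from the well's centre.
- pin0 (a point): foot of the locating pin at the carrier's -y end, on the rim (70 mm above the bench). The pin is 8 mm in diameter and stands 16 mm above the rim, with a tapered tip; the pins are 205 mm apart.
- pin1 (a point): foot of the locating pin at the carrier's +y end, on the rim (70 mm above the bench). The pin is 8 mm in diameter and stands 16 mm above the rim, with a tapered tip; the pins are 205 mm apart.
- plate: Cover plate, loose, 0.28 kg, white, 110 (its x) x 230 (y) x 8 mm; a hole near each short end; black upright grip in the middle, 14 mm thick (x), 64 long (y), from 8 to 45 mm above the underside, to be pinched across x. Fits either way round. Origin: centre of the underside; z up. Starts on the carrier, over the pins. The bench at world x 0.33 to 0.60, y -0.22 to -0.42 is clear to lay it down.
- plate_hole0 (a point): centre of the hole at the plate's -y end, at the underside; 102.5 mm from the plate's middle, 11 mm in diameter.
- plate_hole1 (a point): centre of the hole at the plate's +y end, at the underside; 102.5 mm from the plate's middle, 11 mm in diameter.
- vial0: Control vial, loose, about 45 g, may be absent: amber glass with a paper label band and grey cap, a plain cylinder 32 mm in diameter and 44 mm tall overall, heavier at the bottom. Origin: centre of the underside; z along its axis towards the cap. At the start it stands upright on the bench. All vials are alike and any well will do.
- vial1: Control vial, loose, about 45 g, may be absent: amber glass with a paper label band and grey cap, a plain cylinder 32 mm in diameter and 44 mm tall overall, heavier at the bottom. Origin: centre of the underside; z along its axis towards the cap. At the start it stands upright on the bench. All vials are alike and any well will do.
- vial2: Control vial, loose, about 45 g, may be absent: amber glass with a paper label band and grey cap, a plain cylinder 32 mm in diameter and 44 mm tall overall, heavier at the bottom. Origin: centre of the underside; z along its axis towards the cap. At the start it stands upright on the bench. All vials are alike and any well will do.
- vial3: Control vial, loose, about 45 g, may be absent: amber glass with a paper label band and grey cap, a plain cylinder 32 mm in diameter and 44 mm tall overall, heavier at the bottom. Origin: centre of the underside; z along its axis towards the cap. At the start it stands upright on the bench. All vials are alike and any well will do.
- probe: Slim metal probe, loose, 40 g, standing upright in its stand: from its point up, a tip 5 mm in diameter and 20 mm long, a shank 8 mm in diameter to 45 mm, a flange 20 mm in diameter from 45 to 49 mm, and a round handle 12 mm in diameter from 49 to 109 mm. Origin: at the point, on the axis; z along the axis towards the handle. In the stand the flange rests on the stand's top, the point 5 mm above the bench.
- stand: Probe stand, fixed: black upright cylinder 48 mm in diameter and 50 mm tall with a 12 mm bore down its axis. Origin: centre of the underside.
- button_face (a point): centre of the logger's start button opening, level with the logger's top face (60 mm above the bench). The opening is 11 mm in diameter; the button in it is 8 mm across and its top lies 4 mm below the face.
- start_button (a joint): travel of the start button in m: 0 released, 0.004 fully pressed down (about 4 N); it springs back.
- bottle: White plastic bottle 52 mm in diameter and 105 mm tall; not part of the job. Origin: centre of its underside.
- tube_rack: Black foam tube rack 75 x 135 x 42 mm with a few yellow-capped tubes up to 94 mm high; not part of the job. Origin: centre of its underside.
- tip_box: Pipette tip box 122 x 84 x 62 mm with a blue lid; not part of the job. Origin: centre of its underside.
- timer: Flat white bench timer 55 x 70 x 18 mm; not part of the job. Origin: centre of its underside.
- dish: Clear round dish 85 mm in diameter and 16 mm high; not part of the job. Origin: centre of its underside.
- marker: Marker pen 131 mm long along its x axis, 12 mm thick, lying; not part of the job. Origin: middle of its underside.
Not all that is in view belongs to the job. Leave any red look-alike of the vial3 alone. What is shaped like the vial1 but blue is not meant.

How it is judged:
By the outcome, as a careful person would: the job done as asked, in the order asked, and still so for the second after the job is handed in, with the robot touching nothing.
Of vial0, vial1, vial2, vial3 only 2 to 4 are there at a start; the rules pass over those that are not, and their reading is None.
At some moment in a run one of vial0, vial1, vial2, vial3, plate may be knocked a few centimetres aside while the robot is not near it.
It also fails if it takes over 210 s, if anything falls off the work surface, if the arm or the gripper's body presses on something with over 40 N, if the wrist force passes 120 N, or if a joint passes its speed limit or range.

## Robot

A 7-joint arm with a two-finger parallel gripper is mounted at the origin on the work surface. World frame = base frame: x ahead of the robot, y to its left, z up, the work surface at z = 0. Lengths are in m, angles in rad, forces in N, time in s.
With the tool pointing down it reaches from about 0.425 to 0.875 m from the base axis. Payload 9.9 kg.
Tool frame: the origin (TCP) lies on the centre line of the jaws, within the pads' length; the fingertips stand 17 mm ahead of it and the grasp point (between the pads) lies 2 mm behind it; x points along the fingers, z is the direction in which the jaws open and shut, and the axes are right-handed (so a half turn about x gives the same grasp; the last joint's range is limited). The gripper opens to 85 mm and grips with 20 to 120 N. Pads are 22 mm wide; open, the fingers measure 114 mm over their backs; the gripper's body (76 mm by 85 mm) begins 54 mm behind the grasp point. The pads swing forward as they close: fully open they stand 13 mm farther back than shut.
Start: joints at [-0.084, 0.576, 0.025, 1.437, -0.015, 1.129, -0.057], TCP at [0.675, 0, 0.248] pointing down, gripper open.
Joint ranges: [-2.76, 2.76], [-0.34, 2.15], [-1.52, 1.57], [0.19, 2.46], [-1.09, 4.23], [0.17, 1.99], [-2.82, 2.82]. Speed limits (rad/s): [2.22, 2.22, 3.01, 3.01, 3.14, 3.14, 3.14].

## Interface

Orientations are given as a unit quaternion [w, x, y, z].
In Python, from cell import r gives the robot as it stands.
- The arm moves only by the tool send_rows, never from a script. Its argument "steps" is a list of rows, each a list of 7 numbers: the shift along the tool's x, y, z in mm, then the turn, a rotation vector about the tool's x, y, z in rad, then the opening, from 0 (shut) to 1 (fully open). In form: [[tx, ty, tz, ax, ay, az, grip], ...]. A call has 1 to 10 rows; each row is the pose to reach, as a shift and turn from the pose measured when the call began, along the tool's axes at that moment; what a row does not reach only later rows make up. A row lasts 1/12 s, in which the tool goes at most 41.7 mm and 7.16 degrees, less where a joint would pass 70% of its speed; a pose out of reach is approached as far as the arm can. A call with a gripper value outside its range is refused whole. The fingers move at their own pace and stop on an object; "squeeze" is the grip in N (left out, the last holds). Time passes only in rows, so rows that repeat a pose let the fingers close. It gives the time, the measured TCP pose, the force and the opening at its end, in the units of the state.
- r.read_state(): the state, without advancing time (a new reading comes with each control period).
- r.camera(name): name is "scene" or "side" or "wrist"; returns the picture (400x640x3 uint8, red, green, blue); there is no depth.
- r.get_calibration(name): a dict with "K" (3x3 intrinsics, pixels), "position" and "rotation" of the camera in the world; the wrist camera has in their place "hand_eye" (4x4, takes a point from camera to tool coordinates, whose origin is the TCP and whose axes are the tool frame's). Camera axes: x right, y down, z forward; pixel columns grow to the right and rows downward; lengths in m; the calibration is good to about 2 mm. A picture is of the moment at which its call begins: read the wrist's pose just before it. get_calibration takes no time and is no camera call.
- r.finish_job(): hands the job in, once; it reports no verdict.
The state is a dict: "clock": time; "joints": joint angles; "qvel": joint speeds; "effort": joint torques, N m; "position": TCP position; "eef_rot": TCP orientation; "force": force on the tool from outside, world axes, zero at the start; "wrist_torque": the same for the moment, N m; "grip_width": opening from 0.0 (shut) to 1.0 (fully open).
Only numpy, scipy, OpenCV 4.12 (cv2) and the standard library are available. Lean on these libraries where they do the work, as an engineer would, in place of code of your own. Each camera call takes 0.05 s, during which the arm holds its last target.

## Working session

There is one attempt and no reset: what is moved stays moved. The work goes in short steps, Python scripts to look and compute and a tool call to move; the robot and the scene stay as the last step left them, time stands still between calls to the robot, and variables do not carry over. Pictures are saved under pics/ and viewed, and the job is handed in when it is done.

Besides the shell and the picture viewer there is one more tool, called after "Emit:" in YAML: its name, and indented under it one key for each argument. send_rows: Moves the arm, as the interface text tells. Its arguments: {"type":"object","properties":{"steps":{"type":"array","items":{"type":"array","items":{"type":"number"}}},"squeeze":{"type":"number"}},"required":["steps"]}

```bash
ls; mkdir -p pics; cat > h.py <<'E'
import numpy as np,cv2
from cell import r
from scipy.spatial.transform import Rotation as R
def snap(n,f):
    im=r.camera(n); cv2.imwrite('pics/'+f,im[:,:,::-1]); return im
def RT(st): 
    q=st['eef_rot']; return R.from_quat([q[1],q[2],q[3],q[0]]).as_matrix()
def cam(n,st=None):
    c=r.get_calibration(n)
    if n=='wrist':
        st=st or r.read_state(); M=np.array(c['hand_eye']);Rt=RT(st)
        return np.array(c['K']),Rt@M[:3,3]+np.array(st['position']),Rt@M[:3,:3]
    Rm=np.array(c['rotation'])
    if Rm.shape!=(3,3): Rm=R.from_quat([Rm[1],Rm[2],Rm[3],Rm[0]]).as_matrix()
    return np.array(c['K']),np.array(c['position']),Rm
def ray(c,u,v,z):
    K,p,Rm=c; d=Rm@np.linalg.solve(K,[u,v,1.]); return p+d*(z-p[2])/d[2]
def proj(c,P):
    K,p,Rm=c; q=K@(Rm.T@(np.array(P)-p)); return q[:2]/q[2]
E
python3 - <<'E'
from h import *
print(r.read_state())
for n in ['scene','side','wrist']:
    print(n,r.get_calibration(n)); snap(n,f'{n}0.png')
E
```

```text
pics
{'clock': 0.0, 'joints': array([-0.08378764,  0.57653855,  0.02479819,  1.43790344, -0.01498614,
        1.12900833, -0.05649881]), 'qvel': array([ 0.00124546, -0.00076761,  0.00027813,  0.00086067,  0.00050258,
       -0.00132747, -0.00057189]), 'effort': array([ 1.10782021e-03, -7.65753937e+01,  2.25157209e+00, -2.85965914e+01,
        1.54639565e-02,  1.25475466e-02,  7.09064329e-05]), 'position': array([6.74573508e-01, 2.08458008e-05, 2.47438887e-01]), 'eef_rot': array([ 7.06515333e-01, -5.04526368e-05,  7.07697734e-01, -2.77941016e-06]), 'force': array([-0.37980105,  0.05045502, -0.15577533]), 'wrist_torque': array([-0.00319974, -0.01599445, -0.00166493]), 'grip_width': 1.0010630915756158}
scene {'K': array([[378.33912068,   0.        , 319.31987947],
       [  0.        , 378.33912068, 193.68996916],
       [  0.        ,   0.        ,   1.        ]]), 'position': array([0.90907669, 0.51499529, 0.75600766]), 'rotation': array([-0.10358714,  0.2933361 ,  0.88544072, -0.34528014])}
side {'K': array([[377.51949154,   0.        , 322.5466046 ],
       [  0.        , 377.51949154, 197.50717972],
       [  0.        ,   0.        ,   1.        ]]), 'position': array([0.13108834, 0.56945218, 0.69123335]), 'rotation': array([ 0.11966219, -0.29123722,  0.86541617, -0.38976492])}
wrist {'K': array([[340.85285453,   0.        , 325.34954304],
       [  0.        , 340.85285453, 200.50074349],
       [  0.        ,   0.        ,   1.        ]]), 'hand_eye': array([[ 1.52872809e-03, -3.02248297e-01,  9.53228005e-01,
        -1.25779007e-01],
       [ 1.36617433e-04, -9.53229047e-01, -3.02248846e-01,
         7.70078456e-02],
       [ 9.99998822e-01,  5.92283864e-04, -1.41593563e-03,
        -4.21570189e-04],
       [ 0.00000000e+00,  0.00000000e+00,  0.00000000e+00,
         1.00000000e+00]])}
```

View pics/scene0.png

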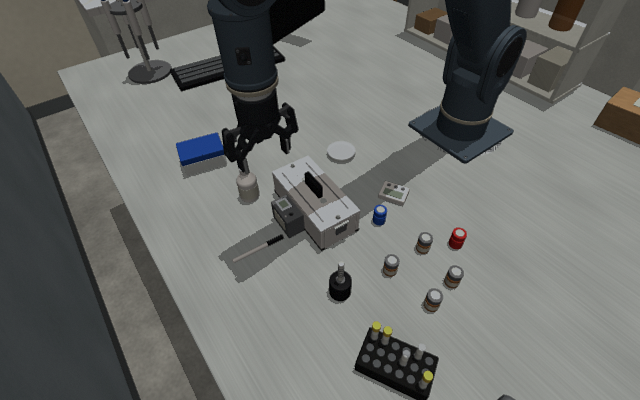

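View pics/side0.png

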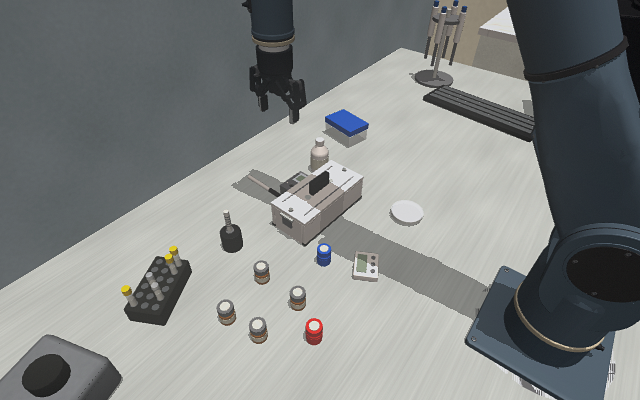

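View pics/wrist0.png

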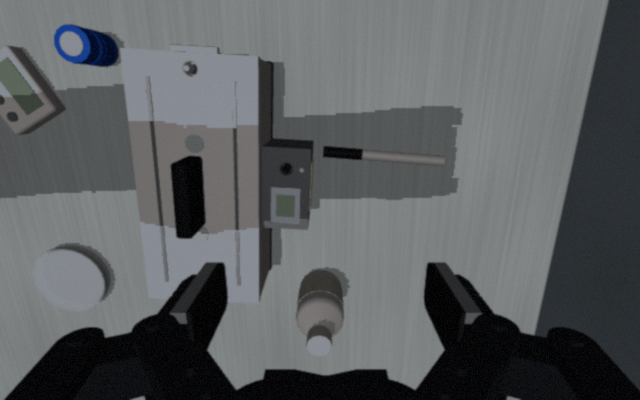

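```bash
python3 - <<'E'
import cv2,numpy as np
a=cv2.imread('pics/scene0.png')[190:330,310:480];b=cv2.imread('pics/side0.png')[200:360,190:380]
a=cv2.resize(a,(390,320),interpolation=cv2.INTER_CUBIC);b=cv2.resize(b,(390,320),interpolation=cv2.INTER_CUBIC)
cv2.imwrite('pics/c0.png',np.hstack([a,b]))
E
```

```text
(no output)
```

View pics/c0.png

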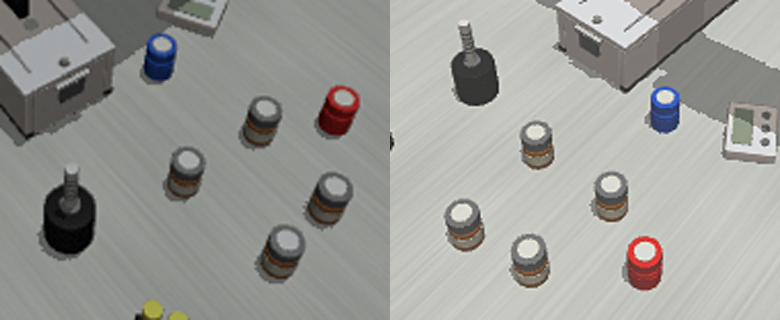

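```bash
cat > m.py <<'E'
from h import *
def tops(n,pts,im,z=0.044):
    c=cam(n); out=[]
    hsv=cv2.cvtColor(im,cv2.COLOR_RGB2HSV)
    for u,v in pts:
        u0,v0=int(u)-9,int(v)-9
        g=cv2.cvtColor(im,cv2.COLOR_RGB2GRAY)[v0:v0+19,u0:u0+19]
        t=g[6:13,6:13].max()*0.86
        m=(g>t).astype(np.uint8); k,l,s,ce=cv2.connectedComponentsWithStats(m)
        i=l[9,9]; 
        out.append((ce[i]+[u0,v0],s[i][4],ray(c,*(ce[i]+[u0,v0]),z)))
    return out
E
python3 - <<'E'
from m import *
S=cv2.imread('pics/scene0.png')[:,:,::-1];D=cv2.imread('pics/side0.png')[:,:,::-1];W=cv2.imread('pics/wrist0.png')[:,:,::-1]
for a in tops('scene',[(425.5,236),(392,259.5),(455.6,271.4),(435.5,295)],S): print(a[0].round(1),a[1],a[2].round(4))
for a in tops('side',[(297.6,291.5),(261.6,265.5),(257.2,323),(225.6,305.5)],D): print(a[0].round(1),a[1],a[2].round(4))
w=cam('wrist'); print('wcam',w[1])
for nm,u,v,z in [('pin1',190,69,.082),('btn',287,168,.06),('bottle',319,345,.105)]: print(nm,ray(w,u,v,z).round(4))
cv2.imwrite('pics/c1.png',np.hstack([cv2.resize(S[150:320,220:370,::-1],(400,453),interpolation=2),cv2.resize(D[155:260,200:370,::-1],(400,247),interpolation=2) if 0 else cv2.resize(D[155:265,205:370,::-1],(400,267),interpolation=2).copy() if 0 else np.vstack([cv2.resize(D[155:265,205:370,::-1],(400,267),interpolation=2),np.zeros((186,400,3),np.uint8)])]))
cv2.imwrite('pics/c2.png',cv2.resize(W[35:310,110:330,::-1],(480,600),interpolation=2))
E
```

```text
[425.5 236.8] 43 [0.423  0.2399 0.044 ]
[391.9 259.5] 51 [0.5262 0.238  0.044 ]
[456. 271.] 53 [0.4374 0.3406 0.044 ]
[435.  294.5] 62 [0.5141 0.3512 0.044 ]
[297.  291.6] 59 [0.4235 0.2411 0.044 ]
[260.5 265.5] 44 [0.5267 0.2382 0.044 ]
[256.8 323.8] 73 [0.438 0.341 0.044]
[224.4 305.7] 65 [0.5146 0.3512 0.044 ]
wcam [0.67443259 0.07702886 0.3734324 ]
pin1 [0.5653 0.0949 0.082 ]
btn [0.6377 0.0095 0.06  ]
bottle [ 0.6677 -0.1528  0.105 ]
```

View pics/c1.png

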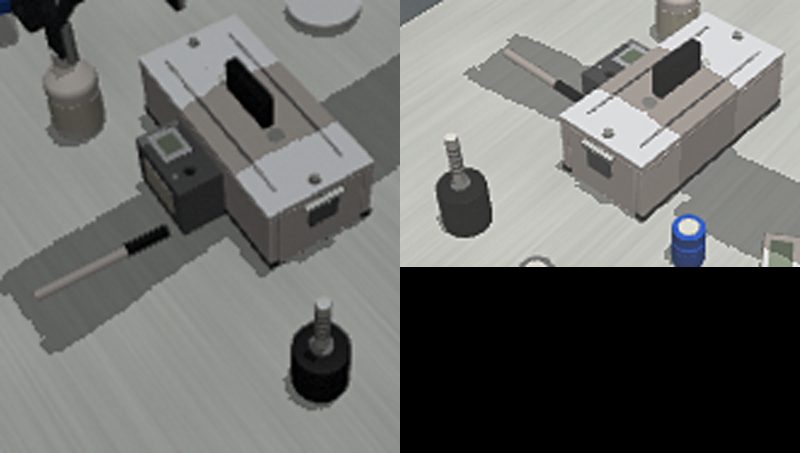

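View pics/c2.png

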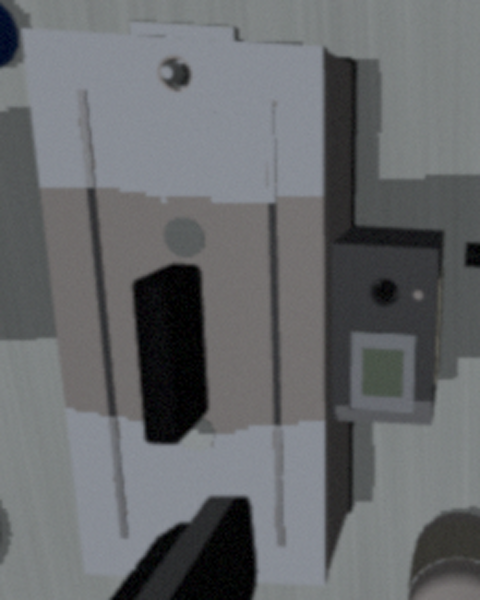

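```bash
python3 - <<'E'
from m import *
s=cam('scene');d=cam('side');w=cam('wrist')
print('far',ray(s,292.4,165.8,.083).round(4),ray(d,344.4,169.4,.083).round(4))
print('near',ray(s,338.1,217.1,.083).round(4),ray(d,290.8,209.9,.083).round(4),ray(w,189.5,68,.083).round(4))
# scene button crop (190,172)
print('btn',ray(s,220+190/2.667,150+172/2.667,.06).round(4),ray(w,110+384/2.18,35+291/2.18,.06).round(4))
print('probe top',ray(s,220+323/2.667,150+301/2.667,.114).round(4),ray(d,205+51/2.424,155+136/2.424,.114).round(4))
# plate corners top z=.078 wrist
for u,v in [(27,30),(323,47),(327,583),(87,572)]: print('corner',ray(w,110+u/2.18,35+v/2.18,.078).round(4))
for u,v in [(137,62),(236,15),(373,158),(270,217)]: print('sc corner',ray(s,220+u/2.667,150+v/2.667,.078).round(4))
E
```

```text
far [ 0.5559 -0.1063  0.083 ] [ 0.5475 -0.1062  0.083 ]
near [0.5666 0.0981 0.083 ] [0.5591 0.0982 0.083 ] [0.5654 0.0956 0.083 ]
btn [0.6385 0.0106 0.06  ] [0.6368 0.0091 0.06  ]
probe top [0.6486 0.2112 0.114 ] [0.6463 0.2119 0.114 ]
corner [0.5117 0.1102 0.078 ]
corner [0.6197 0.1044 0.078 ]
corner [ 0.608  -0.1242  0.078 ]
corner [ 0.498  -0.1186  0.078 ]
sc corner [ 0.6113 -0.1206  0.078 ]
sc corner [ 0.4974 -0.1176  0.078 ]
sc corner [0.5092 0.1071 0.078 ]
sc corner [0.6189 0.1042 0.078 ]
```

```bash
cat >> h.py <<'E'
def d(x,y,z,yaw=0.,st=None):
    """print shift/turn for tool-down pose; yaw 0 = start orientation (jaws along world x)"""
    st=st or r.read_state(); Rt=RT(st); p=np.array(st['position'])
    Rg=R.from_euler('z',yaw).as_matrix()@np.array([[0,0,1],[0,1,0],[-1,0,0.]])
    t=Rt.T@(np.array([x,y,z])-p)*1000; a=R.from_matrix(Rt.T@Rg).as_rotvec()
    print('d',t.round(1),a.round(4))
E
python3 - <<'E'
from h import *
d(.559,-.007,.2,-.053)
E
```

```text
d [  47.8   -7.  -115.6] [ 0.053  -0.0012  0.0001]
```

Emit:
send_rows:
  steps:
    - [12, -2, -29, 0.013, 0, 0, 1]
    - [24, -4, -58, 0.026, 0, 0, 1]
    - [36, -5, -87, 0.04, 0, 0, 1]
    - [48, -7, -115.6, 0.053, -0.001, 0, 1]
    - [48, -7, -115.6, 0.053, -0.001, 0, 1]

```text
clock: 0.57
position: [0.5514, -0.0079, 0.1971]
eef_rot: [0.703, 0.019, 0.71, -0.02]
force: [-0.4, -0.6, -0.9]
grip_width: 1.001
```

```bash
python3 - <<'E'
from h import *
snap('wrist','w1.png'); snap('scene','s1.png')
d(.559,-.007,.105,-.053); print(r.read_state()['position'])
E
```

```text
d [94.7  0.2  1.1] [ 0.     -0.0013  0.0002]
[ 0.55806176 -0.00711383  0.19969751]
```

View pics/w1.png

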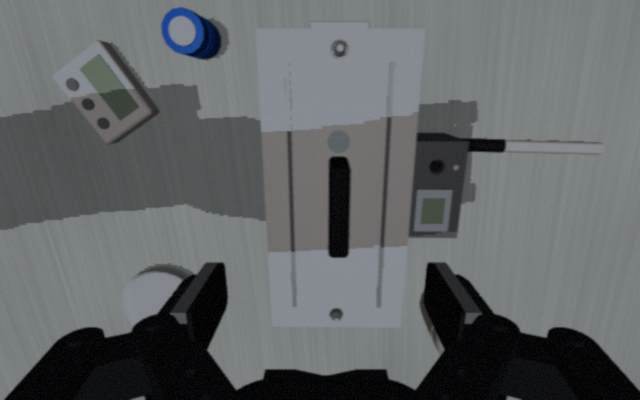

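```bash
python3 - <<'E'
from h import *
w=cam('wrist')
for u,v,z in [(340,47,.083),(336,314,.083),(330,157,.115),(349,157,.115),(330,256,.115),(349,256,.115),(437,166,.06),(257,30,.078),(425,28,.078),(273,327,.078),(402,328,.078)]: print(u,v,ray(w,u,v,z).round(4))
E
```

```text
340 47 [0.5723 0.0975 0.083 ]
336 314 [ 0.5608 -0.1067  0.083 ]
330 157 [0.5622 0.0313 0.115 ]
349 157 [0.574  0.0307 0.115 ]
330 256 [ 0.5588 -0.0368  0.115 ]
349 256 [ 0.5718 -0.0374  0.115 ]
437 166 [0.6464 0.0097 0.06  ]
257 30 [0.5184 0.1112 0.078 ]
425 28 [0.6286 0.1065 0.078 ]
273 327 [ 0.5058 -0.1207  0.078 ]
402 328 [ 0.6171 -0.1274  0.078 ]
```

```bash
python3 - <<'E'
from h import *
w=cam('wrist'); im=snap('wrist','w2.png'); print(r.read_state()['position'])
cv2.imwrite('pics/c3.png',cv2.resize(im[15:345,240:480,::-1],(436,600),interpolation=2))
E
```

```text
[ 0.5595956  -0.00691266  0.2001638 ]
```

View pics/c3.png

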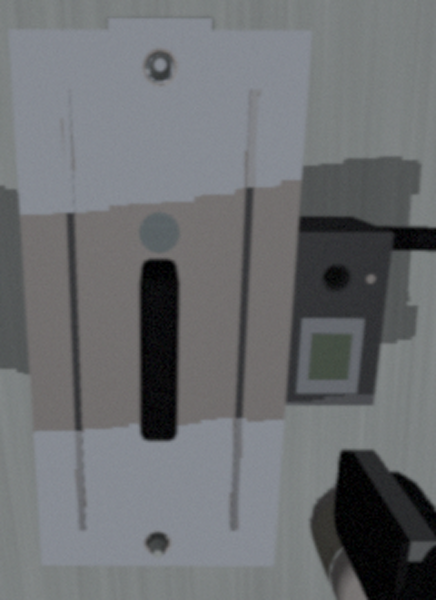

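```bash
python3 - <<'E'
from h import *
w=cam('wrist')
P=lambda u,v,z:ray(w,240+u/1.8167,15+v/1.8182,z)
a=P(160,66,.083);b=P(157,543,.083);print('pins',a,b,(a+b)/2,(a-b)[0]/(a-b)[1],np.linalg.norm(a-b))
c=[P(*q,.078) for q in [(10,30),(311,32),(275,566),(42,566)]];print('corners',np.array(c).round(4),np.mean(c,0))
g=[P(*q,.115) for q in [(142,262),(177,262),(177,440),(142,440)]];print('grip',np.mean(g,0))
print('btn',P(337,277,.06))
d(.559,-.007,.105,-.053)
E
```

```text
pins [0.56609355 0.09559652 0.083     ] [ 0.55458491 -0.10604946  0.083     ] [ 0.56033923 -0.00522647  0.083     ] 0.05707347957347394 0.20197413548533416
corners [[ 0.5124  0.111   0.078 ]
 [ 0.6215  0.1046  0.078 ]
 [ 0.6098 -0.1254  0.078 ]
 [ 0.4991 -0.1196  0.078 ]] [ 0.5606925  -0.00735683  0.078     ]
grip [ 0.56071344 -0.00361317  0.115     ]
btn [0.63935028 0.0091896  0.06      ]
d [95.2 -0.1 -0.7] [ 0.0003  0.0007 -0.    ]
```

Emit:
send_rows:
  steps:
    - [31, 0, 0, 0.002, 0, 0, 1]
    - [62, 0.5, 0, 0.003, 0, 0, 1]
    - [85, 1, 0.5, 0.003, 0, 0, 1]
    - [94, 1, 0.5, 0.003, 0, 0, 1]
    - [94, 1, 0.5, 0.003, 0, 0, 1]
    - [94, 1, 0.5, 0.003, 0, 0, 0.05]
    - [94, 1, 0.5, 0.003, 0, 0, 0.05]
    - [94, 1, 0.5, 0.003, 0, 0, 0.05]
    - [94, 1, 0.5, 0.003, 0, 0, 0.05]
    - [94, 1, 0.5, 0.003, 0, 0, 0.05]
  squeeze: 60

```text
clock: 1.55
position: [0.5607, -0.006, 0.1071]
eef_rot: [0.708, 0.02, 0.706, -0.02]
force: [0.1, -0.9, -0.8]
grip_width: 0.295
```

Emit:
send_rows:
  steps:
    - [0, 0, 0, 0, 0, 0, 0.05]
    - [0, 0, 0, 0, 0, 0, 0.05]
    - [0, 0, 0, 0, 0, 0, 0.05]

```text
clock: 1.8
position: [0.5605, -0.0059, 0.1076]
eef_rot: [0.708, 0.02, 0.706, -0.02]
force: [-2.6, 0.1, 7.4]
grip_width: 0.148
```

```bash
python3 - <<'E'
from h import *
s=r.read_state(); print(s['position'],s['force'],s['wrist_torque'],s['grip_width']); d(.560,-.006,.105,-.056)
E
```

```text
[ 0.56046889 -0.00592771  0.10762581] [-2.57800415  0.09442582  7.40570331] [ 0.07288813  0.64561652 -0.00663738] 0.14784529748118713
d [ 2.6 -0.1 -0.5] [ 0.0002  0.0022 -0.0003]
```

Emit:
send_rows:
  steps:
    - [-4, 0, 0, 0, 0, 0, 0.05]
    - [-8, 0, 0, 0, 0, 0, 0.05]
    - [-12, 0, 0, 0, 0, 0, 0.05]
    - [-17, 0, 0, 0, 0, 0, 0.05]
    - [-25, 0, 0, 0, 0, 0, 0.05]
    - [-45, 0, 0, 0, 0, 0, 0.05]
    - [-65, 0, 0, 0, 0, 0, 0.05]
    - [-85, 0, 0, 0, 0, 0, 0.05]
    - [-105, 0, 0, 0, 0, 0, 0.05]
    - [-105, 0, 0, 0, 0, 0, 0.05]

```text
clock: 2.63
position: [0.5621, -0.006, 0.2169]
eef_rot: [0.71, 0.02, 0.704, -0.02]
force: [0.8, 0.0, -1.7]
grip_width: 0.15
```

```bash
python3 - <<'E'
from h import *
s=r.read_state(); print(s['position'],s['force'],s['wrist_torque'],s['grip_width']); d(.465,-.32,.2,-.056)
snap('scene','s2.png')
E
```

```text
[ 0.56212258 -0.00600567  0.21686827] [ 0.84722974  0.028427   -1.68846776] [ 0.02418473 -0.04693781 -0.01540718] 0.15016178262171184
d [  15.9 -319.   -79.5] [-0.0001  0.0085 -0.001 ]
```

View pics/s2.png

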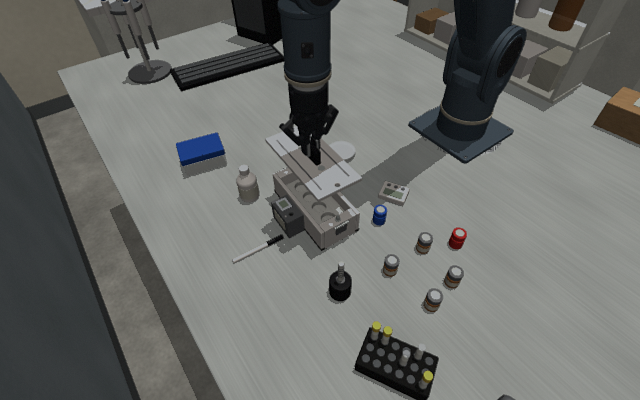

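Emit:
send_rows:
  steps:
    - [-5, -32, -8, 0.1, 0.008, 0, 0.05]
    - [-5, -64, -16, 0.2, 0.008, 0, 0.05]
    - [0, -96, -24, 0.3, 0.008, 0, 0.05]
    - [5, -128, -32, 0.42, 0.008, 0, 0.05]
    - [10, -160, -40, 0.54, 0.008, 0, 0.05]
    - [15, -192, -48, 0.66, 0.008, 0, 0.05]
    - [15, -224, -56, 0.78, 0.008, 0, 0.05]
    - [15, -256, -64, 0.9, 0.008, 0, 0.05]
    - [15, -288, -72, 1.0, 0.008, 0, 0.05]
    - [15, -319, -79.5, 1.1, 0.008, 0, 0.05]

```text
clock: 3.52
position: [0.4629, -0.3212, 0.198]
eef_rot: [0.59, 0.389, 0.593, -0.387]
force: [0.4, 0.3, -3.3]
grip_width: 0.152
```

```bash
python3 - <<'E'
from h import *
s=r.read_state(); print(s['joints'],s['position'],s['grip_width']); d(.465,-.32,.1,-1.57)
E
```

```text
[ 0.29010257  0.48671376  0.35509532  1.81040274 -0.21614331  0.88627735
 -0.41570413] [ 0.46294297 -0.32124036  0.19799669] 0.1518854513981205
d [98.   2.3  0.2] [ 4.088e-01 -5.400e-03  2.000e-04]
```

Emit:
send_rows:
  steps:
    - [20, 1, 0, 0.1, -0.002, 0, 0.05]
    - [40, 2, 0, 0.2, -0.004, 0, 0.05]
    - [60, 2, 0, 0.3, -0.005, 0, 0.05]
    - [80, 2, 0, 0.4, -0.005, 0, 0.05]
    - [98, 2, 0, 0.409, -0.005, 0, 0.05]
    - [98, 2, 0, 0.409, -0.005, 0, 0.05]
    - [98, 2, 0, 0.409, -0.005, 0, 0.05]

```text
clock: 4.1
position: [0.4638, -0.3194, 0.0988]
eef_rot: [0.499, 0.499, 0.502, -0.5]
force: [-0.3, -0.6, -1.6]
grip_width: 0.152
```

```bash
python3 - <<'E'
from h import *
snap('side','d3.png')
s=r.read_state(); print(s['joints'],s['position'],s['force'],s['grip_width']); d(.465,-.32,.0395,-1.57)
E
```

```text
[ 0.26191514  0.62727373  0.40327683  1.91318713 -0.3761954   0.67679572
 -0.6756806 ] [ 0.46437758 -0.31997167  0.09995733] [ 0.757579   -1.21410505 -1.8981395 ] 0.14714022200011448
d [60.5  0.7  0.1] [ 0.0008 -0.0006  0.0013]
```

View pics/d3.png

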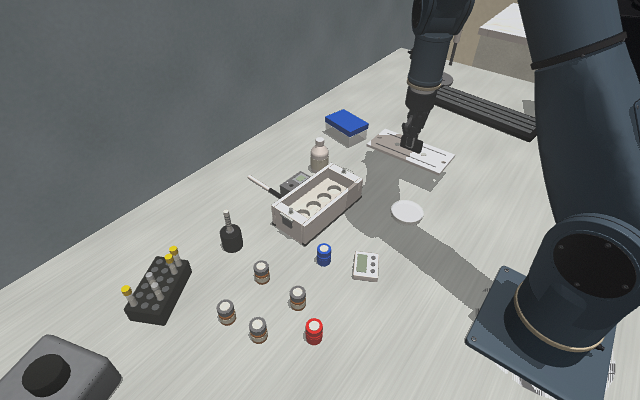

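Emit:
send_rows:
  steps:
    - [20, 0.7, 0, 0, 0, 0, 0.05]
    - [40, 0.7, 0, 0, 0, 0, 0.05]
    - [50, 0.7, 0, 0, 0, 0, 0.05]
    - [56, 0.7, 0, 0, 0, 0, 0.05]
    - [60, 0.7, 0, 0, 0, 0, 0.05]
    - [61, 0.7, 0, 0, 0, 0, 0.05]
    - [62, 0.7, 0, 0, 0, 0, 0.05]
    - [62, 0.7, 0, 0, 0, 0, 0.05]

```text
clock: 4.82
position: [0.4653, -0.3203, 0.0386]
eef_rot: [0.5, 0.5, 0.5, -0.5]
force: [0.7, -0.8, -2.4]
grip_width: 0.15
```

Emit:
send_rows:
  steps:
    - [1, 0, 0, 0, 0, 0, 0.05]
    - [1, 0, 0, 0, 0, 0, 0.05]
    - [1, 0, 0, 0, 0, 0, 0.25]
    - [1, 0, 0, 0, 0, 0, 0.4]
    - [1, 0, 0, 0, 0, 0, 0.6]
    - [-10, 0, 0, 0, 0, 0, 0.6]
    - [-35, 0, 0, 0, 0, 0, 0.6]
    - [-70, 0, 0, 0, 0, 0, 0.6]
    - [-100, 0, 0, 0, 0, 0, 0.6]
    - [-130, 0, 0, 0, 0, 0, 0.6]

```text
clock: 5.65
position: [0.465, -0.3203, 0.171]
eef_rot: [0.5, 0.5, 0.5, -0.5]
force: [0.1, -0.9, 0.0]
grip_width: 0.598
```

```bash
python3 - <<'E'
from h import *
snap('scene','s4.png');snap('wrist','w4.png')
s=r.read_state(); print(s['clock'],s['position'],s['force'],s['grip_width']); d(.526,.2385,.2,0)
E
```

```text
5.75 [ 0.46703383 -0.3220893   0.17397256] [-0.16401632 -0.31663454 -0.50092011] 0.6011653201669801
d [ -28.    59.7 -560.4] [-1.5699  0.0085 -0.002 ]
```

View pics/s4.png

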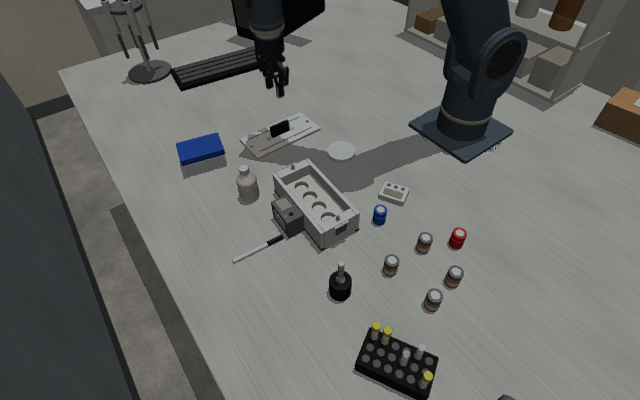

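View pics/w4.png

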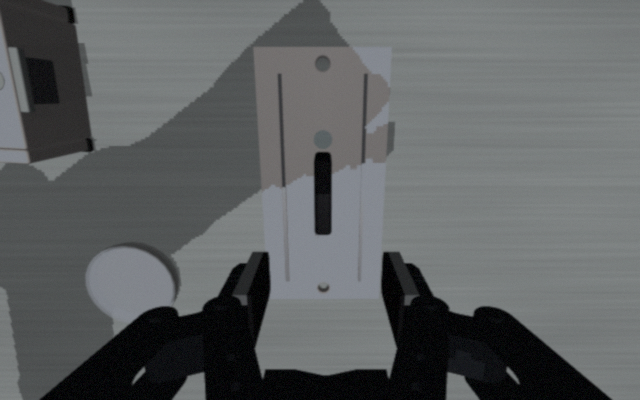

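Emit:
send_rows:
  steps:
    - [-10, 4, -38, -0.11, 0.008, 0, 0.6]
    - [-20, 8, -76, -0.22, 0.008, 0, 0.6]
    - [-28, 12, -114, -0.33, 0.008, 0, 0.6]
    - [-28, 16, -152, -0.44, 0.008, 0, 0.6]
    - [-28, 20, -190, -0.55, 0.008, 0, 0.6]
    - [-28, 24, -228, -0.66, 0.008, 0, 0.6]
    - [-28, 28, -266, -0.77, 0.008, 0, 0.6]
    - [-28, 32, -304, -0.88, 0.008, 0, 0.6]
    - [-28, 36, -342, -0.99, 0.008, 0, 0.6]
    - [-28, 40, -380, -1.1, 0.008, 0, 0.6]

```text
clock: 6.58
position: [0.5061, 0.0598, 0.201]
eef_rot: [0.689, 0.164, 0.687, -0.162]
force: [0.8, -1.0, -0.6]
grip_width: 0.599
```

```bash
python3 - <<'E'
from h import *
d(.53,.20,.2,-.056)
w=cam('wrist'); im=snap('wrist','w5.png')
E
```

```text
d [  1.3 136.  -41.5] [-0.4087  0.0022 -0.0029]
```

View pics/w5.png

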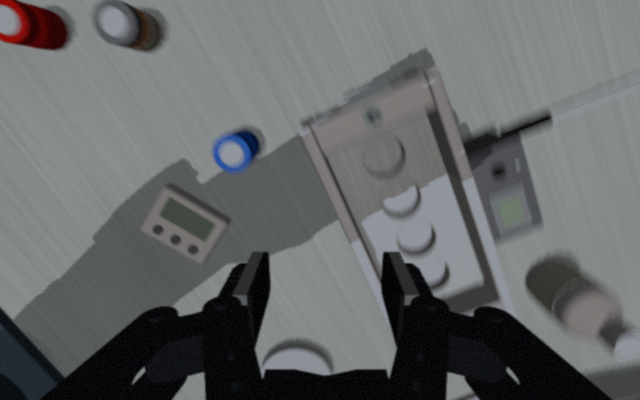

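Emit:
send_rows:
  steps:
    - [0, 34, -11, -0.1, 0.002, 0, 0.6]
    - [0, 68, -22, -0.2, 0.002, 0, 0.6]
    - [0, 102, -33, -0.3, 0.002, 0, 0.6]
    - [0, 136, -41, -0.408, 0.002, -0.003, 0.6]
    - [0, 136, -41, -0.408, 0.002, -0.003, 0.6]
    - [0, 136, -41, -0.408, 0.002, -0.003, 0.6]

```text
clock: 7.13
position: [0.5285, 0.211, 0.2014]
eef_rot: [0.707, 0.015, 0.707, -0.011]
force: [0.6, -1.7, -0.6]
grip_width: 0.598
```

```bash
python3 - <<'E'
from h import *
r.camera('scene');
s=r.read_state();w=cam('wrist',s); im=snap('wrist','w6.png');print(s['position'])
for p in [(.423,.2405),(.5265,.238),(.4377,.3408),(.5144,.3512)]: print(proj(w,[*p,.044]).round(1))
E
```

```text
[0.52849525 0.20885656 0.20143784]
[199.  155.3]
[322.6 153.3]
[198.3  21.5]
[299.7   1.1]
```

View pics/w6.png

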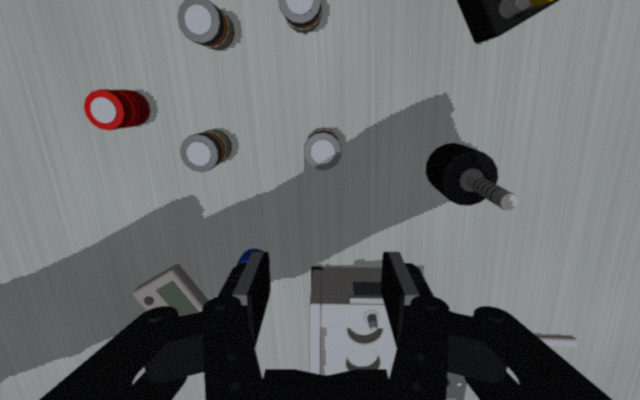

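```bash
python3 - <<'E'
from h import *
s=cam('scene'); print('blue',ray(s,380,209,.044),'red',ray(s,458,232,.044))
w=cam('wrist'); print(ray(w,323,149,.044),ray(w,200,152,.044)); print(r.read_state()['position'])
d(.5265,.239,.035,-.056)
E
```

```text
blue [0.44952415 0.11568988 0.044     ] red [0.35335113 0.27535985 0.044     ]
[0.52717672 0.24046313 0.044     ] [0.42442043 0.24223244 0.044     ]
[0.52861681 0.20777519 0.20156574]
d [166.7  30.6  -3.4] [ 0.014  -0.0002 -0.0033]
```

Emit:
send_rows:
  steps:
    - [10, 20, -3, 0.014, 0, -0.003, 0.6]
    - [40, 31, -3, 0.014, 0, -0.003, 0.6]
    - [80, 31, -3, 0.014, 0, -0.003, 0.6]
    - [115, 31, -3, 0.014, 0, -0.003, 0.6]
    - [140, 31, -3, 0.014, 0, -0.003, 0.6]
    - [158, 31, -3, 0.014, 0, -0.003, 0.6]
    - [167, 31, -3, 0.014, 0, -0.003, 0.6]
    - [167, 31, -3, 0.014, 0, -0.003, 0.6]
    - [167, 31, -3, 0.014, 0, -0.003, 0.3]
    - [167, 31, -3, 0.014, 0, -0.003, 0.2]
  squeeze: 30

```text
clock: 8.07
position: [0.5279, 0.2391, 0.0361]
eef_rot: [0.707, 0.021, 0.706, -0.02]
force: [-0.5, -0.3, 0.5]
grip_width: 0.365
```

Emit:
send_rows:
  steps:
    - [0, 0, 0, 0, 0, 0, 0.2]
    - [0, 0, 0, 0, 0, 0, 0.2]
    - [0, 0, 0, 0, 0, 0, 0.2]

```text
clock: 8.32
position: [0.5283, 0.2393, 0.0371]
eef_rot: [0.708, 0.021, 0.706, -0.02]
force: [0.4, -0.2, 0.2]
grip_width: 0.365
```

```bash
python3 - <<'E'
from h import *
d(.5265,.239,.035,-.056)
im=snap('wrist','w7.png')
E
```

```text
d [ 2.1 -0.4 -1.8] [-0.0013  0.0031 -0.0018]
```

View pics/w7.png

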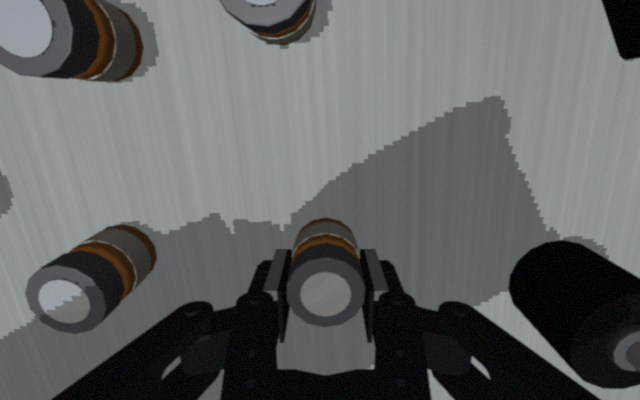

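Emit:
send_rows:
  steps:
    - [-10, 0, 0, 0, 0, 0, 0.2]
    - [-40, 0, 0, 0, 0, 0, 0.2]
    - [-80, 0, 0, 0, 0, 0, 0.2]
    - [-120, -20, 2, 0, 0, 0, 0.2]
    - [-150, -55, 7, 0, 0, 0, 0.2]
    - [-163, -95, 11, 0, 0, 0, 0.2]
    - [-163, -135, 14, 0, 0, 0, 0.2]
    - [-163, -175, 16, 0, 0, 0, 0.2]
    - [-163, -215, 18, 0, 0, 0, 0.2]
    - [-163, -246, 18, 0, 0, 0, 0.2]

```text
clock: 9.2
position: [0.5313, -0.0111, 0.2008]
eef_rot: [0.708, 0.021, 0.705, -0.021]
force: [-0.1, -0.3, 0.2]
grip_width: 0.363
```

Emit:
send_rows:
  steps:
    - [0, 0, 0, 0, 0, 0, 0.2]
    - [0, 0, 0, 0, 0, 0, 0.2]
    - [0, 0, 0, 0, 0, 0, 0.2]

```text
clock: 9.45
position: [0.5314, -0.0104, 0.2014]
eef_rot: [0.709, 0.022, 0.705, -0.02]
force: [0.7, 1.0, -0.7]
grip_width: 0.365
```

```bash
python3 - <<'E'
from h import *
import time
s=r.read_state();im=snap('wrist','w8.png'); s2=r.read_state(); print(s['position'],s2['position'],s['grip_width'])
print(cam('wrist',s)[1])
cv2.imwrite('pics/c8.png',cv2.resize(im[0:345,200:480,::-1],(487,600),interpolation=2))
D=snap('side','d8.png'); S=snap('scene','s8.png')
cv2.imwrite('pics/c8s.png',np.hstack([cv2.resize(S[150:250,260:370,::-1],(400,364),interpolation=2),cv2.resize(D[155:255,260:370,::-1],(400,364),interpolation=2)]))
E
```

```text
[ 0.53136202 -0.01043598  0.20141488] [ 0.53139915 -0.00952785  0.20116781] 0.3646445242877414
[0.53489505 0.06626133 0.32732316]
```

View pics/c8.png

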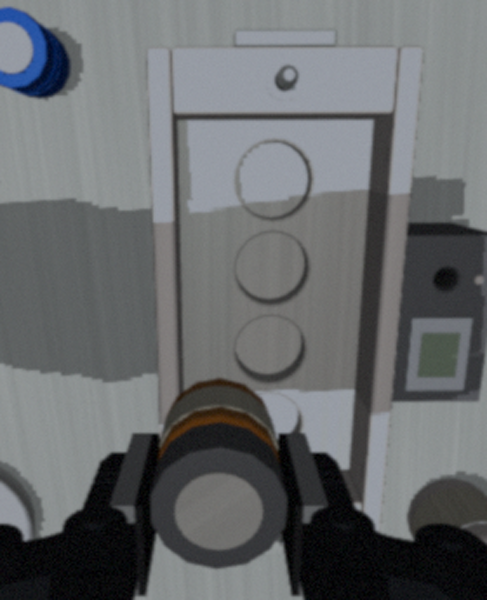

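View pics/c8s.png

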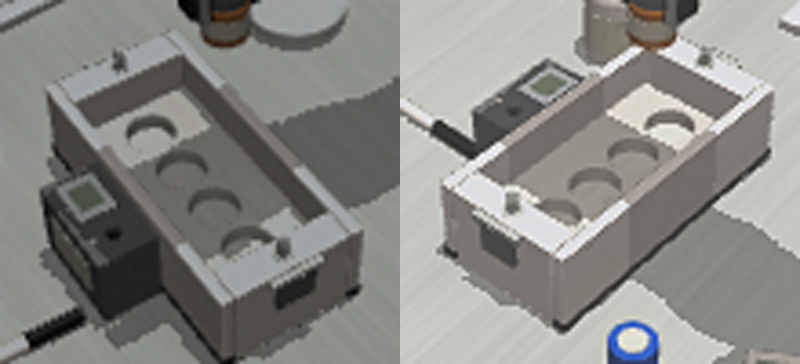

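```bash
python3 - <<'E'
from h import *
s=dict(r.read_state()); s['position']=np.array([.53136,-.01043,.2014]); w=cam('wrist',s)
P=lambda u,v,z:ray(w,200+u/1.739,v/1.739,z)
print('wrist wells 3,2,1',[P(*q,.036).round(4)[:2] for q in [(273,179),(271,266),(269,346)]])
# ref: TCP z .0371 with vial bottom 0 -> cap top .0069 above TCP
print('held cap', P(219,510,.2014+.0069).round(4), 'tcp',s['position'])
sc=cam('scene');sd=cam('side')
print('scene 0,1,2',[ray(sc,260+u/3.636,150+v/3.64,.036).round(4)[:2] for u,v in [(152,130),(183,167),(214,206)]])
print('side 0,1,2',[ray(sd,260+(u-400)/3.636,155+v/3.64,.036).round(4)[:2] for u,v in [(669,124),(634,152),(597,183)]])
print('pins scene tip',[ray(sc,260+u/3.636,150+v/3.64,.085).round(4)[:2] for u,v in [(120,52),(283,240)]])
print('pins side',[ray(sd,260+(u-400)/3.636,155+v/3.64,.085).round(4)[:2] for u,v in [(707,48),(513,195)]])
c=np.array([.56,-.006]);e=np.array([.056,.998])
print('pred wells',[(c+e*k).round(4) for k in (-.063,-.021,.021,.063)],'pins',[(c+e*k).round(4) for k in (-.1025,.1025)])
E
```

```text
wrist wells 3,2,1 [array([0.561, 0.057]), array([0.5589, 0.0158]), array([ 0.5567, -0.0255])]
held cap [ 0.531  -0.0101  0.2083] tcp [ 0.53136 -0.01043  0.2014 ]
scene 0,1,2 [array([ 0.5535, -0.0714]), array([ 0.5564, -0.0286]), array([0.5602, 0.0136])]
side 0,1,2 [array([ 0.5533, -0.0702]), array([ 0.5553, -0.0296]), array([0.5563, 0.0125])]
pins scene tip [array([ 0.5526, -0.1082]), array([0.566 , 0.0963])]
pins side [array([ 0.549 , -0.1084]), array([0.56 , 0.096])]
pred wells [array([ 0.5565, -0.0689]), array([ 0.5588, -0.027 ]), array([0.5612, 0.015 ]), array([0.5635, 0.0569])] pins [array([ 0.5543, -0.1083]), array([0.5657, 0.0963])]
```

```bash
python3 - <<'E'
from h import *
d(.5545,-.069,.095,-.056)
E
```

```text
d [105.9 -58.7  26. ] [-0.0003  0.0041 -0.0016]
```

Emit:
send_rows:
  steps:
    - [0, -20, 8, 0, 0.001, 0, 0.2]
    - [0, -40, 17, 0, 0.002, 0, 0.2]
    - [10, -59, 26, 0, 0.004, -0.001, 0.2]
    - [35, -59, 26, 0, 0.004, -0.001, 0.2]
    - [65, -59, 26, 0, 0.004, -0.001, 0.2]
    - [90, -59, 26, 0, 0.004, -0.001, 0.2]
    - [106, -59, 26, 0, 0.004, -0.001, 0.2]
    - [106, -59, 26, 0, 0.004, -0.001, 0.2]
    - [106, -59, 26, 0, 0.004, -0.001, 0.2]

```text
clock: 10.35
position: [0.5543, -0.0681, 0.0944]
eef_rot: [0.706, 0.02, 0.707, -0.019]
force: [0.8, -0.3, -0.2]
grip_width: 0.366
```

```bash
python3 - <<'E'
from h import *
d(.5545,-.069,.095,-.056)
D=snap('side','d9.png'); S=snap('scene','s9.png')
cv2.imwrite('pics/c9s.png',np.hstack([cv2.resize(S[130:230,250:360,::-1],(400,364),interpolation=2),cv2.resize(D[145:245,260:370,::-1],(400,364),interpolation=2)]))
E
```

```text
d [-0.6 -0.9  0.3] [ 0.0016 -0.0017 -0.0009]
```

View pics/c9s.png

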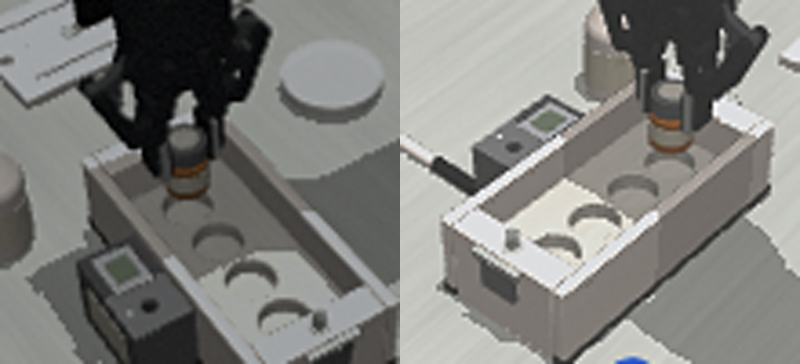

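Emit:
send_rows:
  steps:
    - [8, -0.5, 0, 0, 0, 0, 0.2]
    - [16, -0.9, 0, 0, 0, 0, 0.2]
    - [20, -0.9, 0, 0, 0, 0, 0.2]
    - [23, -0.9, 0, 0, 0, 0, 0.2]
    - [25, -0.9, 0, 0, 0, 0, 0.2]
    - [25, -0.9, 0, 0, 0, 0, 0.2]

```text
clock: 10.95
position: [0.5551, -0.0696, 0.0705]
eef_rot: [0.707, 0.02, 0.706, -0.019]
force: [-1.0, 0.3, -0.3]
grip_width: 0.361
```

```bash
python3 - <<'E'
from h import *
d(.5545,-.069,.059,-.056); s=r.read_state(); print(s['force'],s['position'])
D=snap('side','d10.png'); S=snap('scene','s10.png')
cv2.imwrite('pics/c10s.png',np.hstack([cv2.resize(S[130:230,250:360,::-1],(400,364),interpolation=2),cv2.resize(D[145:245,260:370,::-1],(400,364),interpolation=2)]))
E
```

```text
d [11.5  0.5 -0.7] [ 0.0008  0.001  -0.0008]
[-0.97872097  0.29806136 -0.2639484 ] [ 0.55511357 -0.06958439  0.07051651]
```

View pics/c10s.png

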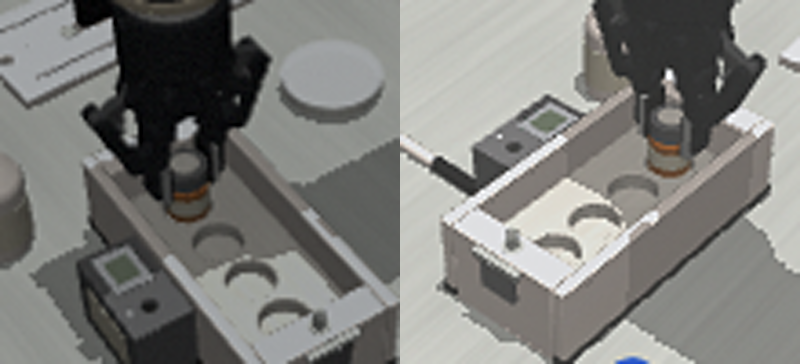

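Emit:
send_rows:
  steps:
    - [3, 0, 0, 0, 0, 0, 0.2]
    - [6, 0, 0, 0, 0, 0, 0.2]
    - [9, 0, 0, 0, 0, 0, 0.2]
    - [10.5, 0, 0, 0, 0, 0, 0.2]
    - [11, 0, 0, 0, 0, 0, 0.2]
    - [11, 0, 0, 0, 0, 0, 0.2]

```text
clock: 11.55
position: [0.5553, -0.0696, 0.0597]
eef_rot: [0.707, 0.02, 0.706, -0.019]
force: [0.1, 0.7, -0.8]
grip_width: 0.362
```

Release by opening to about 45 mm and go up, then over the next vial at (0.424, 0.241).

Emit:
send_rows:
  steps:
    - [0.5, 0, 0, 0, 0, 0, 0.42]
    - [0.5, 0, 0, 0, 0, 0, 0.48]
    - [0.5, 0, 0, 0, 0, 0, 0.5]
    - [-5, 0, 0, 0, 0, 0, 0.5]
    - [-20, 0, 0, 0, 0, 0, 0.5]
    - [-50, 0, 0, 0, 0, 0, 0.5]
    - [-85, 0, 0, 0, 0, 0, 0.5]
    - [-115, 0, 0, 0, 0, 0, 0.5]
    - [-140, 15, 0, 0, 0, 0, 0.5]
    - [-140, 45, -5, 0, 0, 0, 0.5]

```text
clock: 12.38
position: [0.5555, -0.0283, 0.2055]
eef_rot: [0.71, 0.021, 0.703, -0.022]
force: [0.9, 0.3, -0.2]
grip_width: 0.5
```

```bash
python3 - <<'E'
from m import *
d(.424,.241,.20,-.056)
S=snap('scene','s11.png')
cv2.imwrite('pics/c11.png',cv2.resize(S[150:310,250:470,::-1],(770,560),interpolation=2))
for a in tops('scene',[(425.5,236.8),(456,271),(435,294.5)],S): print(a[0].round(1),a[1],a[2].round(4))
E
```

```text
d [   3.8  260.7 -147.9] [-0.0057  0.0106  0.0008]
[425.5 236.8] 43 [0.423  0.2399 0.044 ]
[456. 271.] 53 [0.4374 0.3406 0.044 ]
[435.9 296.1] 271 [0.5153 0.3546 0.044 ]
```

View pics/c11.png

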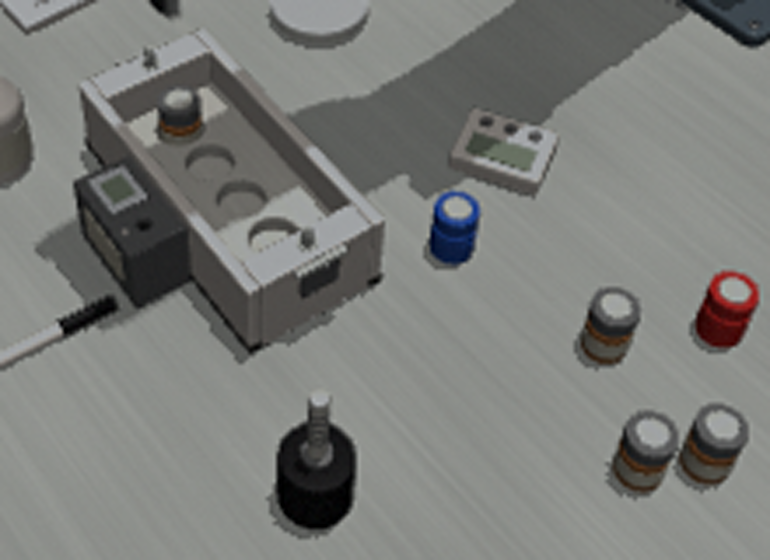

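```bash
python3 - <<'E'
from m import *
S=cv2.imread('pics/s11.png')[:,:,::-1]; D=snap('side','d11.png')
for a in tops('scene',[(425.5,236.8),(456,271),(437,273)],S): print(a[0].round(1),a[1],a[2].round(4))
cv2.imwrite('pics/c11d.png',cv2.resize(D[230:350,190:350,::-1],(720,540),interpolation=2))
E
```

```text
[425.5 236.8] 43 [0.423  0.2399 0.044 ]
[456. 271.] 53 [0.4374 0.3406 0.044 ]
[436.1 273.2] 55 [0.4752 0.3188 0.044 ]
```

View pics/c11d.png

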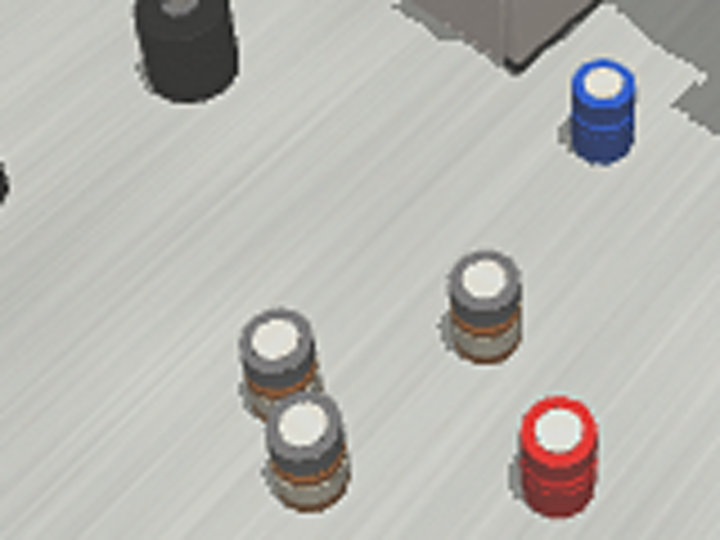

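Emit:
send_rows:
  steps:
    - [0, 38, -21, 0, 0.004, 0, 0.55]
    - [0, 76, -42, 0, 0.008, 0, 0.55]
    - [0, 112, -63, 0, 0.01, 0, 0.55]
    - [0, 149, -84, 0, 0.01, 0, 0.55]
    - [0, 186, -105, 0, 0.01, 0, 0.55]
    - [0, 223, -126, 0, 0.01, 0, 0.55]
    - [4, 261, -148, -0.005, 0.01, 0, 0.55]
    - [4, 261, -148, -0.005, 0.01, 0, 0.55]
    - [4, 261, -148, -0.005, 0.01, 0, 0.55]

```text
clock: 13.23
position: [0.4157, 0.2526, 0.1981]
eef_rot: [0.705, 0.015, 0.709, -0.011]
force: [0.8, -0.3, -0.3]
grip_width: 0.548
```

```bash
python3 - <<'E'
from m import *
d(.424,.241,.037,-.056)
s=r.read_state(); print(s['position']);im=snap('wrist','w12.png');w=cam('wrist',s)
for z in [(.424,.241)]:print(proj(w,[*z,.044]))
E
```

```text
d [160.9 -12.1   9.8] [ 0.0182 -0.0071 -0.0052]
[0.41572824 0.25259207 0.19805529]
[337.6829065  200.91281384]
```

View pics/w12.png

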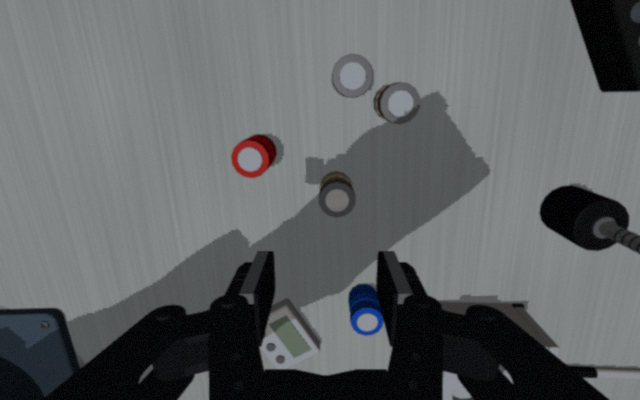

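Emit:
send_rows:
  steps:
    - [30, -6, 5, 0.018, -0.007, -0.005, 0.55]
    - [65, -12, 10, 0.018, -0.007, -0.005, 0.55]
    - [100, -12, 10, 0.018, -0.007, -0.005, 0.55]
    - [130, -12, 10, 0.018, -0.007, -0.005, 0.55]
    - [150, -12, 10, 0.018, -0.007, -0.005, 0.55]
    - [160, -12, 10, 0.018, -0.007, -0.005, 0.55]
    - [161, -12, 10, 0.018, -0.007, -0.005, 0.55]
    - [161, -12, 10, 0.018, -0.007, -0.005, 0.55]

```text
clock: 13.95
position: [0.4262, 0.2376, 0.0372]
eef_rot: [0.707, 0.021, 0.707, -0.022]
force: [0.2, -0.1, -0.2]
grip_width: 0.55
```

```bash
python3 - <<'E'
from m import *
d(.4235,.241,.036,-.056)
E
```

```text
d [ 1.2  3.2 -2.9] [-0.0041  0.0005  0.0016]
```

Emit:
send_rows:
  steps:
    - [1, 3, -2.5, -0.004, 0, 0, 0.55]
    - [1, 3, -2.5, -0.004, 0, 0, 0.45]
    - [1, 3, -2.5, -0.004, 0, 0, 0.2]
    - [1, 3, -2.5, -0.004, 0, 0, 0.2]
    - [1, 3, -2.5, -0.004, 0, 0, 0.2]
    - [1, 3, -2.5, -0.004, 0, 0, 0.2]
    - [1, 3, -2.5, -0.004, 0, 0, 0.2]

```text
clock: 14.53
position: [0.4244, 0.2414, 0.0375]
eef_rot: [0.708, 0.02, 0.706, -0.02]
force: [-0.9, -0.3, 6.8]
grip_width: 0.365
```

```bash
python3 - <<'E'
from m import *
s=r.read_state();print(s['position'],s['grip_width'])
d(.5574,-.027,.2,-.056); im=snap('wrist','w13.png'); w=cam('wrist',s)
g=cv2.cvtColor(im,cv2.COLOR_RGB2GRAY); cv2.imwrite('pics/c13.png',cv2.resize(im[200:400,220:440,::-1],(660,600)))
E
```

```text
[0.42438686 0.24135913 0.03752723] 0.3648795716317597
d [-162.1 -260.6  148.1] [0.0004 0.0023 0.0001]
```

View pics/c13.png

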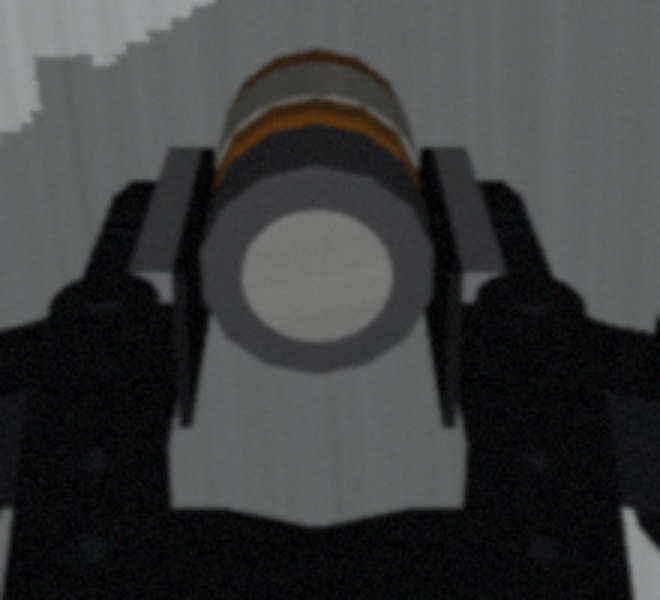

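Emit:
send_rows:
  steps:
    - [-10, 0, 0, 0, 0, 0, 0.2]
    - [-40, 0, 0, 0, 0, 0, 0.2]
    - [-80, 0, 0, 0, 0, 0, 0.2]
    - [-120, -10, 6, 0, 0, 0, 0.2]
    - [-150, -40, 23, 0, 0, 0, 0.2]
    - [-155, -75, 43, 0, 0, 0, 0.2]
    - [-155, -110, 63, 0, 0, 0, 0.2]
    - [-155, -145, 83, 0, 0, 0, 0.2]
    - [-155, -180, 103, 0, 0, 0, 0.2]
    - [-155, -215, 123, 0, 0, 0, 0.2]

```text
clock: 15.42
position: [0.5355, 0.018, 0.1941]
eef_rot: [0.708, 0.02, 0.705, -0.02]
force: [0.8, 0.9, -1.5]
grip_width: 0.36
```

```bash
python3 - <<'E'
from m import *
d(.5577,-.0275,.095,-.056)
E
```

```text
d [ 99.2 -44.2  24.3] [ 0.0006  0.0041 -0.0002]
```

Emit:
send_rows:
  steps:
    - [0, -22, 12, 0, 0.004, 0, 0.2]
    - [5, -44, 24, 0, 0.004, 0, 0.2]
    - [30, -44, 24, 0, 0.004, 0, 0.2]
    - [60, -44, 24, 0, 0.004, 0, 0.2]
    - [85, -44, 24, 0, 0.004, 0, 0.2]
    - [99, -44, 24, 0, 0.004, 0, 0.2]
    - [99, -44, 24, 0, 0.004, 0, 0.2]
    - [99, -44, 24, 0, 0.004, 0, 0.2]

```text
clock: 16.08
position: [0.5572, -0.0273, 0.0955]
eef_rot: [0.707, 0.02, 0.707, -0.019]
force: [0.6, 0.2, 0.6]
grip_width: 0.364
```

```bash
python3 - <<'E'
from m import *
d(.5577,-.0275,.06,-.056)
E
```

```text
d [35.5 -0.2  0.5] [ 0.0008 -0.0005 -0.0001]
```

Emit:
send_rows:
  steps:
    - [8, 0, 0.5, 0, 0, 0, 0.2]
    - [16, 0, 0.5, 0, 0, 0, 0.2]
    - [21, 0, 0.5, 0, 0, 0, 0.2]
    - [24, 0, 0.5, 0, 0, 0, 0.2]
    - [27, 0, 0.5, 0, 0, 0, 0.2]
    - [30, 0, 0.5, 0, 0, 0, 0.2]
    - [33, 0, 0.5, 0, 0, 0, 0.2]
    - [35, 0, 0.5, 0, 0, 0, 0.2]
    - [35.5, 0, 0.5, 0, 0, 0, 0.2]
    - [35.5, 0, 0.5, 0, 0, 0, 0.2]

```text
clock: 16.92
position: [0.5576, -0.0273, 0.0599]
eef_rot: [0.707, 0.02, 0.707, -0.019]
force: [0.3, -0.7, 0.3]
grip_width: 0.367
```

Emit:
send_rows:
  steps:
    - [0.5, 0, 0, 0, 0, 0, 0.42]
    - [0.5, 0, 0, 0, 0, 0, 0.48]
    - [0.5, 0, 0, 0, 0, 0, 0.5]
    - [-5, 0, 0, 0, 0, 0, 0.5]
    - [-20, 0, 0, 0, 0, 0, 0.5]
    - [-50, 0, 0, 0, 0, 0, 0.5]
    - [-85, 0, 0, 0, 0, 0, 0.5]
    - [-115, 0, 0, 0, 0, 0, 0.5]
    - [-140, 15, 0, 0, 0, 0, 0.5]
    - [-140, 45, -5, 0, 0, 0, 0.5]

```text
clock: 17.75
position: [0.5582, 0.0142, 0.2057]
eef_rot: [0.71, 0.021, 0.704, -0.022]
force: [1.3, -0.1, -0.9]
grip_width: 0.496
```

```bash
python3 - <<'E'
from m import *
d(.475,.319,.20,1.04)
S=snap('scene','s14.png');D=snap('side','d14.png')
cv2.imwrite('pics/c14.png',cv2.resize(S[150:310,250:470,::-1],(770,560),interpolation=2))
for a in tops('scene',[(456,271),(437,273)],S): print(a[0].round(1),a[1],a[2].round(4))
for a in tops('side',[(251.5,306),(257.5,324)],D): print(a[0].round(1),a[1],a[2].round(4))
E
```

```text
d [   4.6  299.1 -101.9] [-1.1018  0.0072  0.0054]
[456. 271.] 53 [0.4374 0.3406 0.044 ]
[436.1 273.2] 55 [0.4752 0.3188 0.044 ]
[250.6 305. ] 66 [0.4754 0.3194 0.044 ]
[256.8 323.8] 73 [0.438 0.341 0.044]
```

View pics/c14.png

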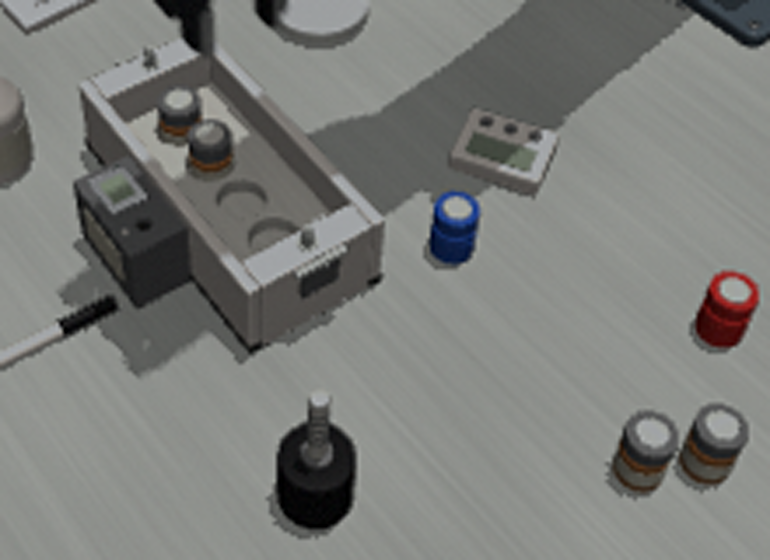

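Two vials are in wells 0 and 1. The next one stands at scene (436,273).

Emit:
send_rows:
  steps:
    - [0, 35, -12, -0.11, 0.007, 0.005, 0.55]
    - [0, 70, -24, -0.22, 0.007, 0.005, 0.55]
    - [0, 105, -36, -0.33, 0.007, 0.005, 0.55]
    - [0, 140, -48, -0.44, 0.007, 0.005, 0.55]
    - [0, 175, -60, -0.55, 0.007, 0.005, 0.55]
    - [0, 210, -72, -0.66, 0.007, 0.005, 0.55]
    - [0, 240, -82, -0.77, 0.007, 0.005, 0.55]
    - [0, 270, -92, -0.88, 0.007, 0.005, 0.55]
    - [0, 299, -102, -0.99, 0.007, 0.005, 0.55]
    - [4, 299, -102, -1.1, 0.007, 0.005, 0.55]

```text
clock: 18.68
position: [0.4656, 0.3341, 0.1997]
eef_rot: [0.609, -0.355, 0.61, 0.363]
force: [-0.4, 0.8, -0.8]
grip_width: 0.55
```

Emit:
send_rows:
  steps:
    - [0, 0, 0, 0, 0, 0, 0.55]
    - [0, 0, 0, 0, 0, 0, 0.55]

```text
clock: 18.85
position: [0.4649, 0.3349, 0.1997]
eef_rot: [0.609, -0.354, 0.61, 0.362]
force: [0.5, -0.2, -0.6]
grip_width: 0.549
```

```bash
python3 - <<'E'
from m import *
d(.475,.319,.1,1.04); s=r.read_state(); print(s['joints'])
E
```

```text
d [ 99.4 -17.6  -9.4] [ 0.0224  0.0052 -0.0109]
[-0.50113586  0.48140954 -0.29561878  1.77218106  0.15655478  0.91001703
  0.20133273]
```

Emit:
send_rows:
  steps:
    - [0, -9, -5, 0.01, 0.005, -0.01, 0.55]
    - [0, -17.6, -9.4, 0.022, 0.005, -0.01, 0.55]
    - [30, -17.6, -9.4, 0.022, 0.005, -0.01, 0.55]
    - [60, -17.6, -9.4, 0.022, 0.005, -0.01, 0.55]
    - [90, -17.6, -9.4, 0.022, 0.005, -0.01, 0.55]
    - [99, -17.6, -9.4, 0.022, 0.005, -0.01, 0.55]
    - [99, -17.6, -9.4, 0.022, 0.005, -0.01, 0.55]

```text
clock: 19.43
position: [0.4748, 0.3165, 0.0985]
eef_rot: [0.612, -0.351, 0.616, 0.35]
force: [-0.1, 0.3, 0.2]
grip_width: 0.553
```

```bash
python3 - <<'E'
from m import *
s=r.read_state(); d(.475,.319,.036,1.04); w=cam('wrist',s); im=snap('wrist','w15.png'); print(proj(w,[.475,.319,.044]),proj(w,[.4377,.341,.044]),s['position'])
E
```

```text
d [62.5  0.9  2.5] [-0.0029 -0.0045 -0.0017]
[330.7038402  233.26433208] [331.03532427 158.20570624] [0.47477021 0.31654237 0.09852081]
```

View pics/w15.png

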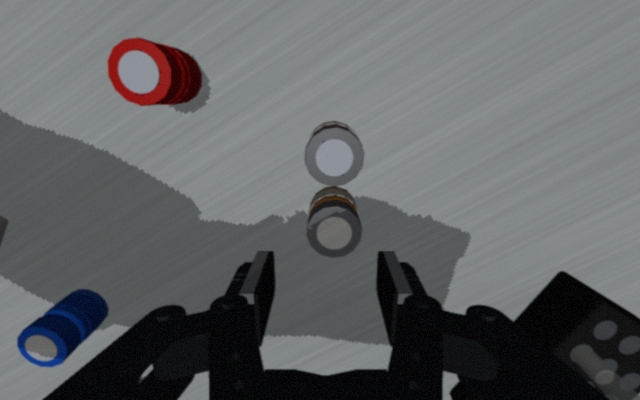

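Emit:
send_rows:
  steps:
    - [20, 1, 3, 0, -0.004, 0, 0.55]
    - [40, 1, 3, 0, -0.004, 0, 0.55]
    - [55, 1, 3, 0, -0.004, 0, 0.55]
    - [61, 1, 3, 0, -0.004, 0, 0.55]
    - [61.5, 1, 3, 0, -0.004, 0, 0.55]
    - [61.5, 1, 3, 0, -0.004, 0, 0.45]
    - [61.5, 1, 3, 0, -0.004, 0, 0.2]
    - [61.5, 1, 3, 0, -0.004, 0, 0.2]
    - [61.5, 1, 3, 0, -0.004, 0, 0.2]
    - [61.5, 1, 3, 0, -0.004, 0, 0.2]

```text
clock: 20.32
position: [0.4769, 0.3211, 0.0404]
eef_rot: [0.616, -0.35, 0.613, 0.351]
force: [-0.4, -0.6, 7.1]
grip_width: 0.362
```

```bash
python3 - <<'E'
from m import *
s=r.read_state();print(s['position'],s['grip_width'])
d(.560,.0145,.2,-.056); im=snap('wrist','w16.png')
cv2.imwrite('pics/c16.png',cv2.resize(im[200:400,220:440,::-1],(660,600)))
E
```

```text
[0.47692664 0.32110311 0.04037974] 0.36180967784465373
d [-160.5 -227.5 -221.1] [ 1.0934  0.0042 -0.0021]
```

View pics/c16.png

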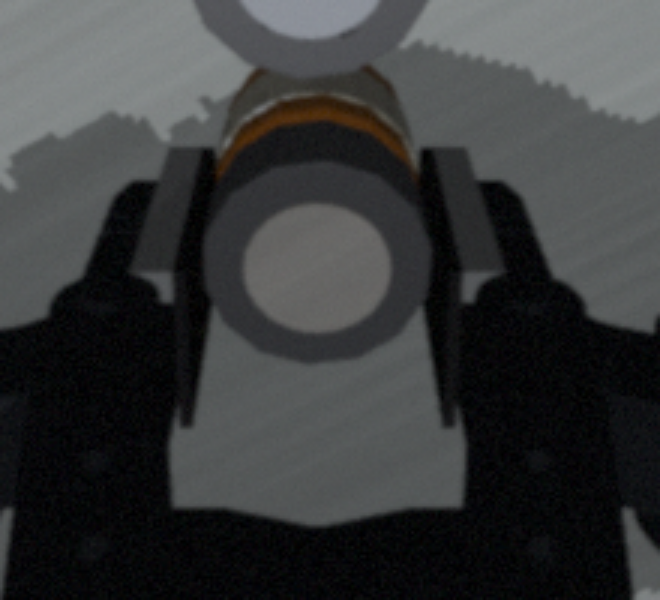

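Emit:
send_rows:
  steps:
    - [-15, 0, 0, 0, 0, 0, 0.2]
    - [-50, 0, 0, 0, 0, 0, 0.2]
    - [-90, 0, 0, 0, 0, 0, 0.2]
    - [-125, -12, -12, 0.1, 0, 0, 0.2]
    - [-155, -36, -36, 0.22, 0, 0, 0.2]
    - [-160, -62, -62, 0.34, 0, 0, 0.2]
    - [-160, -88, -87, 0.46, 0.002, 0, 0.2]
    - [-160, -114, -112, 0.58, 0.002, 0, 0.2]
    - [-160, -140, -137, 0.7, 0.003, 0, 0.2]
    - [-160, -166, -162, 0.82, 0.004, -0.001, 0.2]

```text
clock: 21.2
position: [0.5374, 0.0949, 0.201]
eef_rot: [0.704, -0.074, 0.703, 0.075]
force: [0.8, 0.2, -0.8]
grip_width: 0.362
```

```bash
python3 - <<'E'
from m import *
d(.560,.0145,.1,-.056)
E
```

```text
d [100.9 -83.5   5. ] [ 0.2676  0.0017 -0.0011]
```

Emit:
send_rows:
  steps:
    - [0, -30, 2, 0.1, 0.002, 0, 0.2]
    - [0, -60, 4, 0.2, 0.002, 0, 0.2]
    - [0, -83.5, 5, 0.267, 0.002, -0.001, 0.2]
    - [25, -83.5, 5, 0.267, 0.002, -0.001, 0.2]
    - [60, -83.5, 5, 0.267, 0.002, -0.001, 0.2]
    - [90, -83.5, 5, 0.267, 0.002, -0.001, 0.2]
    - [101, -83.5, 5, 0.267, 0.002, -0.001, 0.2]
    - [101, -83.5, 5, 0.267, 0.002, -0.001, 0.2]
    - [101, -83.5, 5, 0.267, 0.002, -0.001, 0.2]

```text
clock: 21.95
position: [0.5603, 0.0146, 0.1008]
eef_rot: [0.707, 0.02, 0.707, -0.019]
force: [0.7, -0.4, 0.4]
grip_width: 0.362
```

```bash
python3 - <<'E'
from m import *
d(.560,.0145,.063,-.056)
D=snap('side','d17.png'); S=snap('scene','s17.png')
cv2.imwrite('pics/c17s.png',np.hstack([cv2.resize(S[140:240,260:370,::-1],(400,364),interpolation=2),cv2.resize(D[150:250,260:370,::-1],(400,364),interpolation=2)]))
E
```

```text
d [37.8 -0.1 -0.3] [ 0.0006 -0.     -0.0002]
```

View pics/c17s.png

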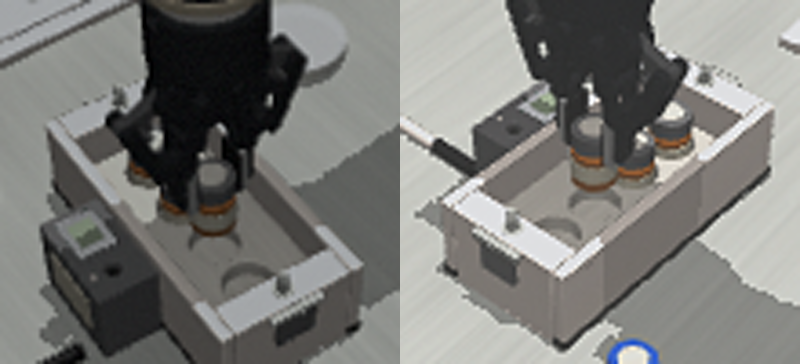

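Emit:
send_rows:
  steps:
    - [8, 0, 0, 0, 0, 0, 0.2]
    - [16, 0, 0, 0, 0, 0, 0.2]
    - [22, 0, 0, 0, 0, 0, 0.2]
    - [26, 0, 0, 0, 0, 0, 0.2]
    - [29, 0, 0, 0, 0, 0, 0.2]
    - [32, 0, 0, 0, 0, 0, 0.2]
    - [35, 0, 0, 0, 0, 0, 0.2]
    - [37, 0, 0, 0, 0, 0, 0.2]
    - [37.5, 0, 0, 0, 0, 0, 0.2]
    - [37.5, 0, 0, 0, 0, 0, 0.2]

```text
clock: 22.88
position: [0.5612, 0.0147, 0.0642]
eef_rot: [0.708, 0.02, 0.706, -0.019]
force: [0.3, 0.5, -1.5]
grip_width: 0.361
```

Emit:
send_rows:
  steps:
    - [1.5, 0, -0.7, 0, 0, 0, 0.2]
    - [1.5, 0, -0.7, 0, 0, 0, 0.2]
    - [1.5, 0, -0.7, 0, 0, 0, 0.42]
    - [1.5, 0, -0.7, 0, 0, 0, 0.48]
    - [1.5, 0, -0.7, 0, 0, 0, 0.5]
    - [-5, 0, 0, 0, 0, 0, 0.5]
    - [-25, 0, 0, 0, 0, 0, 0.5]
    - [-60, 0, 0, 0, 0, 0, 0.5]
    - [-95, 0, 0, 0, 0, 0, 0.5]
    - [-130, 10, 0, 0, 0, 0, 0.5]

```text
clock: 23.72
position: [0.561, 0.0224, 0.1961]
eef_rot: [0.707, 0.02, 0.706, -0.021]
force: [0.8, 0.7, -0.2]
grip_width: 0.502
```

```bash
python3 - <<'E'
from m import *
d(.438,.341,.20,-.056)
S=snap('scene','s18.png');D=snap('side','d18.png')
cv2.imwrite('pics/c18.png',cv2.resize(S[150:310,250:470,::-1],(770,560),interpolation=2))
for a in tops('scene',[(456,271)],S): print(a[0].round(1),a[1],a[2].round(4))
for a in tops('side',[(257.5,324)],D): print(a[0].round(1),a[1],a[2].round(4))
E
```

```text
d [  -4.4  310.9 -141.3] [-0.0022  0.002   0.0008]
[456. 271.] 53 [0.4374 0.3406 0.044 ]
[256.9 323.8] 74 [0.4379 0.3409 0.044 ]
```

View pics/c18.png

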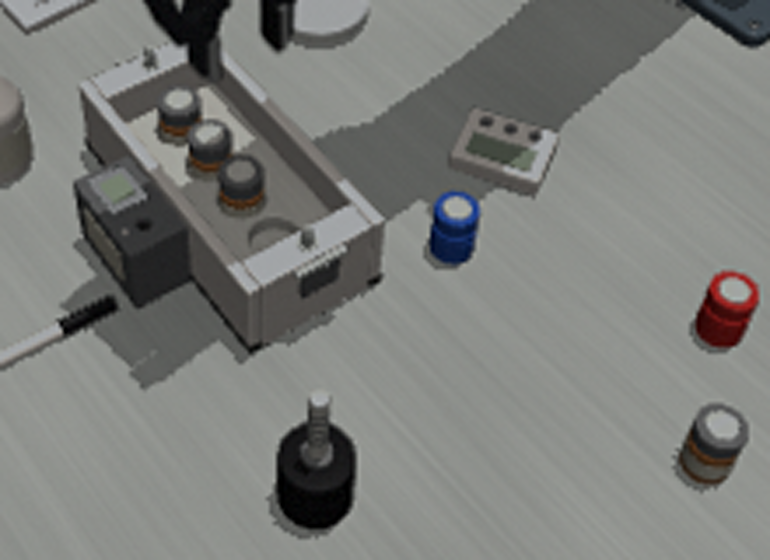

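Three seated. The last vial is at scene (456,271); the red one (458,232) stays.

Emit:
send_rows:
  steps:
    - [0, 38, -17, 0, 0.002, 0, 0.55]
    - [0, 76, -34, 0, 0.002, 0, 0.55]
    - [0, 114, -51, 0, 0.002, 0, 0.55]
    - [0, 152, -68, 0, 0.002, 0, 0.55]
    - [0, 190, -86, 0, 0.002, 0, 0.55]
    - [0, 228, -104, 0, 0.002, 0, 0.55]
    - [0, 266, -122, 0, 0.002, 0, 0.55]
    - [0, 311, -141, 0, 0.002, 0, 0.55]
    - [0, 311, -141, 0, 0.002, 0, 0.55]
    - [0, 311, -141, 0, 0.002, 0, 0.55]

```text
clock: 24.65
position: [0.4381, 0.3486, 0.1992]
eef_rot: [0.71, 0.018, 0.704, -0.015]
force: [-0.4, -0.9, -0.7]
grip_width: 0.55
```

```bash
python3 - <<'E'
from m import *
d(.438,.341,.10,-.056)
E
```

```text
d [99.1 -8.1 -0.6] [ 0.0086  0.0089 -0.0046]
```

Emit:
send_rows:
  steps:
    - [25, -4, 0, 0.009, 0.009, -0.005, 0.55]
    - [55, -8, 0, 0.009, 0.009, -0.005, 0.55]
    - [85, -8, 0, 0.009, 0.009, -0.005, 0.55]
    - [97, -8, 0, 0.009, 0.009, -0.005, 0.55]
    - [99, -8, 0, 0.009, 0.009, -0.005, 0.55]
    - [99, -8, 0, 0.009, 0.009, -0.005, 0.55]

```text
clock: 25.15
position: [0.4389, 0.3397, 0.0997]
eef_rot: [0.706, 0.02, 0.707, -0.021]
force: [0.6, 0.1, -0.4]
grip_width: 0.551
```

```bash
python3 - <<'E'
from m import *
s=r.read_state(); d(.438,.341,.036,-.056); w=cam('wrist',s); im=snap('wrist','w19.png'); print(proj(w,[.438,.341,.044]),s['position'])
print(tops('wrist',[proj(w,[.438,.341,.044])],im))
E
```

```text
d [63.7  1.4 -0.9] [-0.0016 -0.0011  0.002 ]
[324.98644437 230.52594411] [0.43886609 0.3397158  0.09965328]
[(array([324., 230.]), np.int32(361), array([0.43792443, 0.34168548, 0.044     ]))]
```

View pics/w19.png

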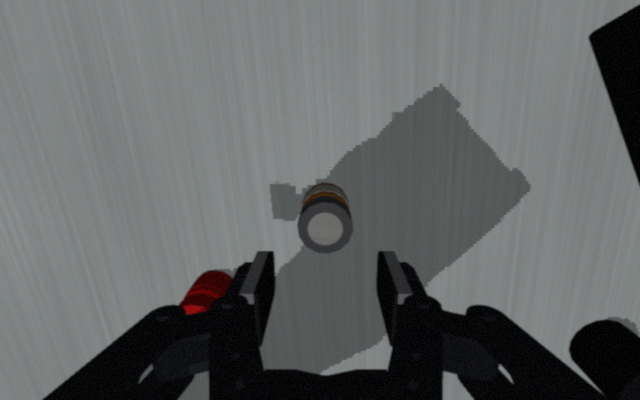

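Emit:
send_rows:
  steps:
    - [20, 1, -1, 0, 0, 0, 0.55]
    - [40, 1.5, -1, 0, 0, 0, 0.55]
    - [55, 1.5, -1, 0, 0, 0, 0.55]
    - [63, 1.5, -1, 0, 0, 0, 0.55]
    - [64, 1.5, -1, 0, 0, 0, 0.55]
    - [64, 1.5, -1, 0, 0, 0, 0.45]
    - [64, 1.5, -1, 0, 0, 0, 0.2]
    - [64, 1.5, -1, 0, 0, 0, 0.2]
    - [64, 1.5, -1, 0, 0, 0, 0.2]
    - [64, 1.5, -1, 0, 0, 0, 0.2]

```text
clock: 26.03
position: [0.4391, 0.3423, 0.0378]
eef_rot: [0.707, 0.021, 0.706, -0.02]
force: [0.1, -0.5, 7.7]
grip_width: 0.363
```

```bash
python3 - <<'E'
from m import *
s=r.read_state();print(s['position'],s['grip_width'])
d(.5625,.0565,.2,-.056); im=snap('wrist','w20.png')
cv2.imwrite('pics/c20.png',cv2.resize(im[200:400,220:440,::-1],(660,600)))
E
```

```text
[0.43909153 0.34232787 0.03783485] 0.3627560874735063
d [-162.2 -278.1  140. ] [-0.0016  0.0018 -0.0009]
```

View pics/c20.png

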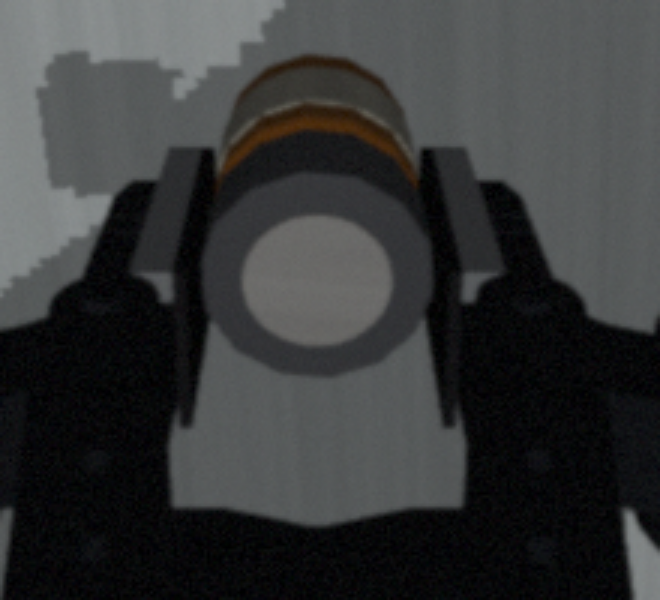

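Emit:
send_rows:
  steps:
    - [-15, 0, 0, 0, 0, 0, 0.2]
    - [-50, 0, 0, 0, 0, 0, 0.2]
    - [-90, 0, 0, 0, 0, 0, 0.2]
    - [-125, -20, 10, 0, 0, 0, 0.2]
    - [-155, -50, 25, 0, 0, 0, 0.2]
    - [-160, -85, 43, 0, 0, 0, 0.2]
    - [-160, -120, 60, 0, 0, 0, 0.2]
    - [-160, -155, 78, 0, 0, 0, 0.2]
    - [-160, -190, 96, 0, 0, 0, 0.2]
    - [-160, -225, 113, 0, 0, 0, 0.2]

```text
clock: 26.92
position: [0.5392, 0.1092, 0.1986]
eef_rot: [0.708, 0.021, 0.706, -0.02]
force: [1.3, 0.4, -0.9]
grip_width: 0.364
```

```bash
python3 - <<'E'
from m import *
d(.5625,.057,.1,-.056)
E
```

```text
d [ 98.6 -50.9  26. ] [-0.0015  0.0029 -0.0013]
```

Emit:
send_rows:
  steps:
    - [0, -17, 9, 0, 0.003, 0, 0.2]
    - [0, -34, 18, 0, 0.003, 0, 0.2]
    - [0, -51, 26, -0.001, 0.003, -0.001, 0.2]
    - [25, -51, 26, -0.001, 0.003, -0.001, 0.2]
    - [60, -51, 26, -0.001, 0.003, -0.001, 0.2]
    - [90, -51, 26, -0.001, 0.003, -0.001, 0.2]
    - [98, -51, 26, -0.001, 0.003, -0.001, 0.2]
    - [98, -51, 26, -0.001, 0.003, -0.001, 0.2]
    - [98, -51, 26, -0.001, 0.003, -0.001, 0.2]

```text
clock: 27.67
position: [0.5629, 0.057, 0.1015]
eef_rot: [0.707, 0.02, 0.707, -0.02]
force: [-0.2, 0.3, -0.5]
grip_width: 0.366
```

```bash
python3 - <<'E'
from m import *
d(.5625,.057,.060,-.056)
E
```

```text
d [41.5 -0.  -0.4] [-0.0005  0.0003 -0.0003]
```

Emit:
send_rows:
  steps:
    - [10, 0, -0.4, 0, 0, 0, 0.2]
    - [20, 0, -0.4, 0, 0, 0, 0.2]
    - [25, 0, -0.4, 0, 0, 0, 0.2]
    - [28, 0, -0.4, 0, 0, 0, 0.2]
    - [31, 0, -0.4, 0, 0, 0, 0.2]
    - [34, 0, -0.4, 0, 0, 0, 0.2]
    - [37, 0, -0.4, 0, 0, 0, 0.2]
    - [40, 0, -0.4, 0, 0, 0, 0.2]
    - [41.5, 0, -0.4, 0, 0, 0, 0.2]
    - [41.5, 0, -0.4, 0, 0, 0, 0.2]

```text
clock: 28.5
position: [0.5625, 0.057, 0.06]
eef_rot: [0.707, 0.02, 0.707, -0.02]
force: [-0.6, -0.6, -0.2]
grip_width: 0.362
```

Emit:
send_rows:
  steps:
    - [0.5, 0, 0, 0, 0, 0, 0.42]
    - [0.5, 0, 0, 0, 0, 0, 0.48]
    - [0.5, 0, 0, 0, 0, 0, 0.5]
    - [-5, 0, 0, 0, 0, 0, 0.5]
    - [-25, 0, 0, 0, 0, 0, 0.5]
    - [-60, 0, 0, 0, 0, 0, 0.5]
    - [-95, 0, 0, 0, 0, 0, 0.5]
    - [-125, -20, 0, 0, 0, 0, 0.5]
    - [-140, -50, 0, 0, 0, 0, 0.5]
    - [-140, -80, 0, 0, 0, 0, 0.5]

```text
clock: 29.33
position: [0.5598, -0.023, 0.2045]
eef_rot: [0.709, 0.02, 0.704, -0.019]
force: [1.0, 0.1, -0.3]
grip_width: 0.499
```

```bash
python3 - <<'E'
from m import *
d(.465,-.32,.20,-1.57)
s=r.read_state();print(s['clock'])
S=snap('scene','s21.png');D=snap('side','d21.png');W=snap('wrist','w21.png')
cv2.imwrite('pics/c21.png',np.hstack([cv2.resize(S[110:270,230:380,::-1],(400,427),interpolation=2),cv2.resize(D[110:270,250:400,::-1],(400,427),interpolation=2)]))
E
```

```text
d [   3.6 -301.7  -78.6] [ 1.5158  0.0048 -0.0064]
29.3333
```

View pics/c21.png

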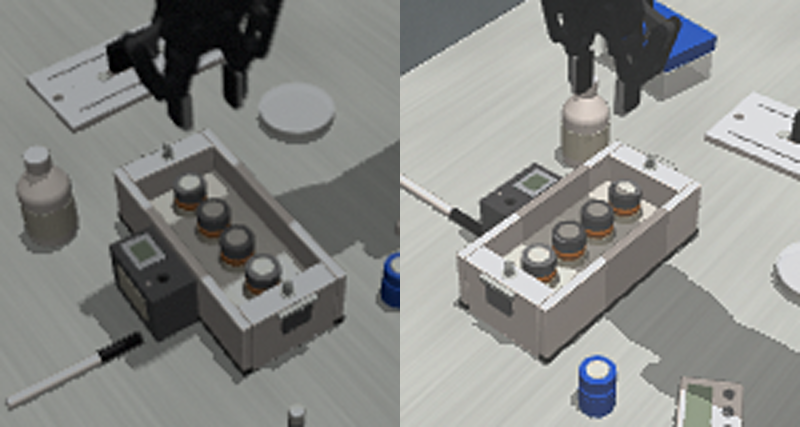

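View pics/w21.png

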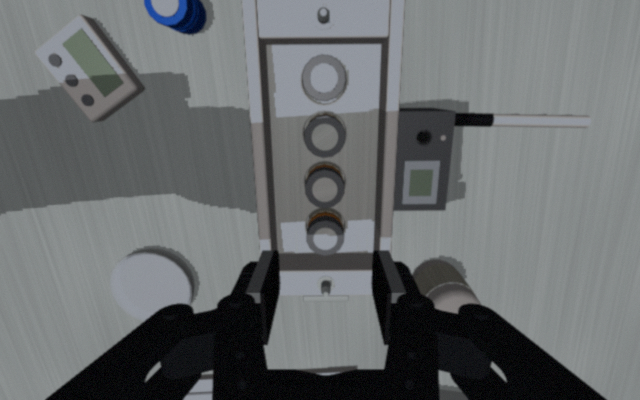

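Emit:
send_rows:
  steps:
    - [0, -30, -8, 0.12, 0.004, -0.006, 0.5]
    - [0, -60, -16, 0.24, 0.004, -0.006, 0.5]
    - [0, -90, -24, 0.36, 0.004, -0.006, 0.5]
    - [0, -120, -32, 0.48, 0.004, -0.006, 0.5]
    - [0, -150, -40, 0.6, 0.004, -0.006, 0.5]
    - [0, -180, -48, 0.72, 0.004, -0.006, 0.5]
    - [0, -210, -56, 0.84, 0.004, -0.006, 0.5]
    - [0, -240, -64, 0.96, 0.004, -0.006, 0.5]
    - [0, -270, -72, 1.08, 0.004, -0.006, 0.5]
    - [0, -301, -78, 1.2, 0.004, -0.006, 0.5]

```text
clock: 30.32
position: [0.4612, -0.3216, 0.201]
eef_rot: [0.569, 0.417, 0.571, -0.42]
force: [-0.6, -0.5, -1.0]
grip_width: 0.495
```

```bash
python3 - <<'E'
from m import *
d(.465,-.32,.16,-1.57)
E
```

```text
d [41.   4.4 -0.4] [0.3043 0.0012 0.0054]
```

Emit:
send_rows:
  steps:
    - [10, 2, 0, 0.1, 0.001, 0.005, 0.5]
    - [20, 4, 0, 0.2, 0.001, 0.005, 0.5]
    - [35, 4, 0, 0.3, 0.001, 0.005, 0.5]
    - [41, 4, 0, 0.304, 0.001, 0.005, 0.5]
    - [41, 4, 0, 0.304, 0.001, 0.005, 0.5]
    - [41, 4, 0, 0.304, 0.001, 0.005, 0.5]

```text
clock: 30.82
position: [0.4651, -0.3199, 0.16]
eef_rot: [0.501, 0.498, 0.502, -0.499]
force: [0.5, 0.5, 0.7]
grip_width: 0.5
```

```bash
python3 - <<'E'
from m import *
s=r.read_state(); d(.465,-.32,.0386,-1.57); w=cam('wrist',s); im=snap('wrist','w22.png'); print(s['position'])
print(proj(w,[.465-.032,-.32,.045]),proj(w,[.465+.032,-.32,.045]))
E
```

```text
d [1.214e+02 1.000e-01 2.000e-01] [ 0.0045 -0.0002  0.0009]
[ 0.46505417 -0.31985982  0.16003067]
[324.9263484 240.2094204] [325.38069064 157.87202699]
```

View pics/w22.png

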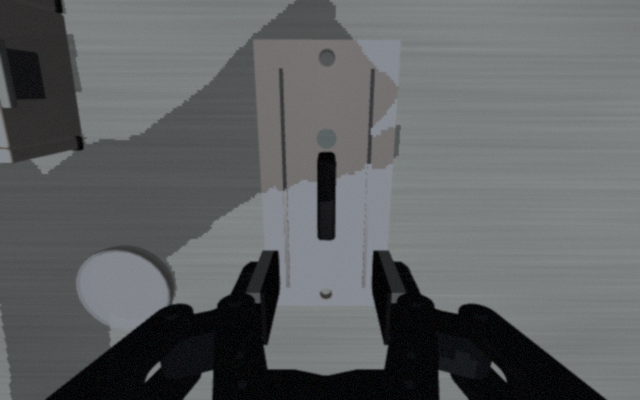

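Emit:
send_rows:
  steps:
    - [30, 0, 0, 0.004, 0, 0, 0.5]
    - [65, 0, 0, 0.004, 0, 0, 0.5]
    - [95, 0, 0, 0.004, 0, 0, 0.5]
    - [112, 0, 0, 0.004, 0, 0, 0.5]
    - [121, 0, 0, 0.004, 0, 0, 0.5]
    - [121, 0, 0, 0.004, 0, 0, 0.3]
    - [121, 0, 0, 0.004, 0, 0, 0.05]
    - [121, 0, 0, 0.004, 0, 0, 0.05]
    - [121, 0, 0, 0.004, 0, 0, 0.05]
    - [121, 0, 0, 0.004, 0, 0, 0.05]
  squeeze: 60

```text
clock: 31.7
position: [0.4659, -0.3207, 0.0409]
eef_rot: [0.501, 0.5, 0.499, -0.5]
force: [-0.7, -0.1, 7.5]
grip_width: 0.15
```

Emit:
send_rows:
  steps:
    - [0, 0, 0, 0, 0, 0, 0.05]
    - [0, 0, 0, 0, 0, 0, 0.05]
    - [-6, 0, 0, 0, 0, 0, 0.05]
    - [-30, 0, 0, 0, 0, 0, 0.05]
    - [-70, 0, 0, 0, 0, 0, 0.05]
    - [-110, 0, 0, 0, 0, 0, 0.05]
    - [-150, 0, 0, 0, 0, 0, 0.05]
    - [-165, 0, 0, 0, 0, 0, 0.05]
    - [-165, 0, 0, 0, 0, 0, 0.05]

```text
clock: 32.45
position: [0.4668, -0.3219, 0.2105]
eef_rot: [0.503, 0.501, 0.497, -0.499]
force: [0.0, -0.7, -2.8]
grip_width: 0.15
```

```bash
python3 - <<'E'
from m import *
s=r.read_state(); d(.560,-.006,.21,-.056); w=cam('wrist',s); im=snap('wrist','w23.png'); print(s['position'],s['grip_width'],s['force'])
cv2.imwrite('pics/c23.png',cv2.resize(im[:,170:480,::-1],(465,600),interpolation=2))
E
```

```text
d [-3.000e-01  9.330e+01 -3.158e+02] [-1.5143  0.0101 -0.0029]
[ 0.46683613 -0.32187785  0.21045957] 0.1498696555909318 [ 0.03942916 -0.65830581 -2.82856051]
```

View pics/c23.png

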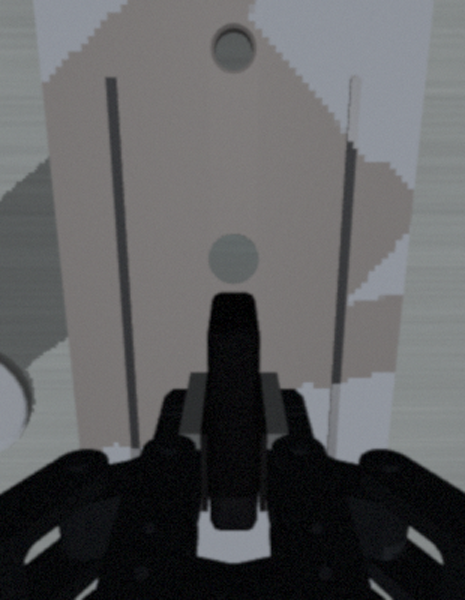

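```bash
python3 - <<'E'
from m import *
c=r.get_calibration('wrist');K=np.array(c['K']);M=np.array(c['hand_eye'])
def tl(u,v,x):
    q=M[:3,:3]@np.linalg.solve(K,[u,v,1.]);return M[:3,3]+q*(x-M[0,3])/q[0]
for u,v,x in [(233,48,.033),(211,48,.033),(256,48,.033),(35,5,.033),(433,5,.033),(78,440,.033),(390,440,.033)]: print((tl(170+u/1.5,v/1.5,x)*1000).round(1))
E
```

```text
[ 33.  100.9   0.3]
[ 33.  100.9  -5.9]
[ 33.  100.9   6.7]
[ 33.  111.7 -54.2]
[ 33.  111.7  55.3]
[ 33.  -25.9 -55. ]
[ 33.  -25.9  56.3]
```

Emit:
send_rows:
  steps:
    - [-5, 9, -32, -0.12, 0.01, -0.003, 0.05]
    - [-5, 18, -64, -0.24, 0.01, -0.003, 0.05]
    - [-5, 27, -96, -0.36, 0.01, -0.003, 0.05]
    - [-5, 36, -128, -0.48, 0.01, -0.003, 0.05]
    - [-5, 46, -160, -0.6, 0.01, -0.003, 0.05]
    - [-5, 55, -192, -0.72, 0.01, -0.003, 0.05]
    - [-5, 64, -224, -0.84, 0.01, -0.003, 0.05]
    - [-5, 74, -256, -0.96, 0.01, -0.003, 0.05]
    - [0, 84, -288, -1.08, 0.01, -0.003, 0.05]
    - [0, 93, -316, -1.2, 0.01, -0.003, 0.05]

```text
clock: 33.33
position: [0.5578, -0.002, 0.2052]
eef_rot: [0.693, 0.128, 0.698, -0.126]
force: [0.5, -0.0, -3.2]
grip_width: 0.149
```

```bash
python3 - <<'E'
from m import *
d(.560,-.005,.2,-.056)
E
```

```text
d [ 5.1 -2.   3.1] [-0.3065 -0.0068 -0.0026]
```

Emit:
send_rows:
  steps:
    - [5, -2, 3, -0.1, -0.007, -0.002, 0.05]
    - [5, -2, 3, -0.2, -0.007, -0.002, 0.05]
    - [5, -2, 3, -0.306, -0.007, -0.002, 0.05]
    - [25, -2, 3, -0.306, -0.007, -0.002, 0.05]
    - [45, -2, 3, -0.306, -0.007, -0.002, 0.05]
    - [58, -2, 3, -0.306, -0.007, -0.002, 0.05]
    - [58, -2, 3, -0.306, -0.007, -0.002, 0.05]
    - [58, -2, 3, -0.306, -0.007, -0.002, 0.05]
    - [58, -2, 3, -0.306, -0.007, -0.002, 0.05]

```text
clock: 34.08
position: [0.5595, -0.0047, 0.1471]
eef_rot: [0.707, 0.02, 0.707, -0.02]
force: [-0.6, 0.3, -2.2]
grip_width: 0.146
```

```bash
python3 - <<'E'
from m import *
d(.560,-.005,.14,-.056)
S=snap('scene','s24.png');D=snap('side','d24.png');W=snap('wrist','w24.png')
cv2.imwrite('pics/c24.png',np.hstack([cv2.resize(S[120:260,240:380,::-1],(400,400),interpolation=2),cv2.resize(D[140:260,260:380,::-1],(400,400),interpolation=2)]))
E
```

```text
d [ 7.1 -0.2  0.6] [-0.0005 -0.0004 -0.0006]
```

View pics/c24.png

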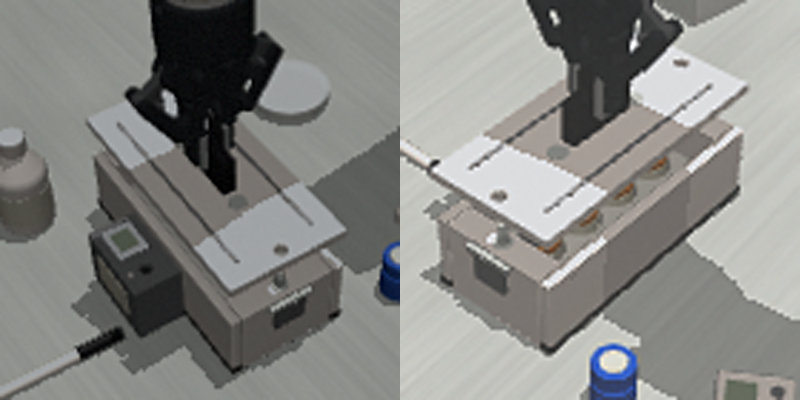

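View pics/w24.png

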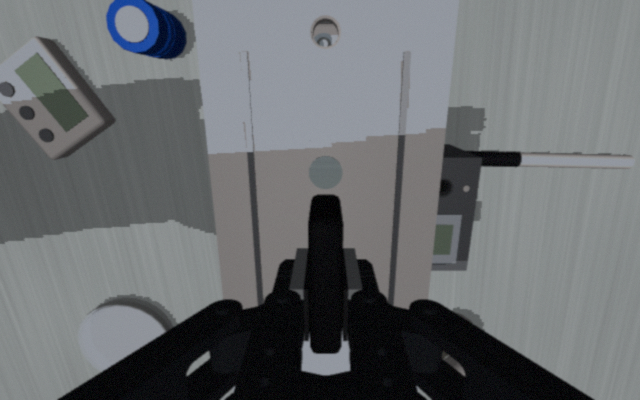

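```bash
python3 - <<'E'
from m import *
c=r.get_calibration('wrist');K=np.array(c['K']);M=np.linalg.inv(np.array(c['hand_eye']))
def pr(x,y,z):
    q=K@(M[:3,:3]@np.array([x,y,z])+M[:3,3]);return (q[:2]/q[2]).round(1)
for x in (.033,.041,.061,.066,.077): print(x,pr(x,.1009,.0003))
W=cv2.imread('pics/w24.png');cv2.imwrite('pics/c24w.png',cv2.resize(W[5:65,285:365],(640,480),interpolation=2))
E
```

```text
0.033 [327.6  33.1]
0.041 [327.5  36. ]
0.061 [327.3  42.3]
0.066 [327.3  43.7]
0.077 [327.2  46.4]
```

View pics/c24w.png

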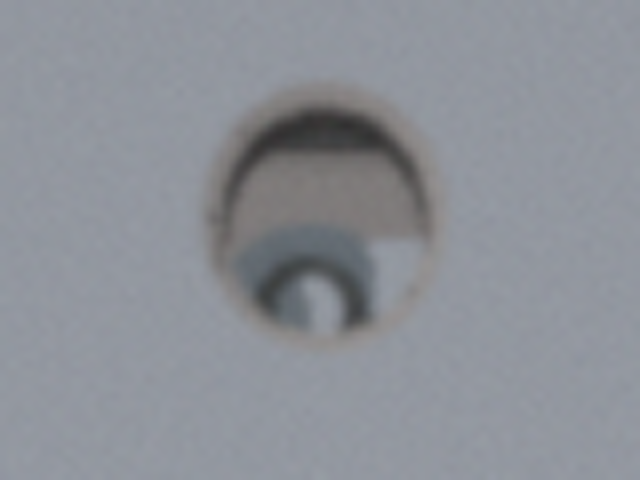

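Emit:
send_rows:
  steps:
    - [6, -0.5, 0.4, 0, 0, 0, 0.05]
    - [12, -0.6, 0.4, 0, 0, 0, 0.05]
    - [17, -0.6, 0.4, 0, 0, 0, 0.05]
    - [20, -0.6, 0.4, 0, 0, 0, 0.05]
    - [22, -0.6, 0.4, 0, 0, 0, 0.05]
    - [24, -0.6, 0.4, 0, 0, 0, 0.05]
    - [24, -0.6, 0.4, 0, 0, 0, 0.05]

```text
clock: 34.82
position: [0.5602, -0.0053, 0.1234]
eef_rot: [0.707, 0.02, 0.707, -0.02]
force: [-0.3, 0.7, -2.3]
grip_width: 0.147
```

```bash
python3 - <<'E'
from m import *
d(.560,-.0055,.1109,-.056); s=r.read_state();print(s['force'],s['wrist_torque'],s['position'])
S=snap('scene','s25.png');D=snap('side','d25.png')
cv2.imwrite('pics/c25.png',np.hstack([cv2.resize(S[120:260,240:380,::-1],(400,400),interpolation=2),cv2.resize(D[140:260,260:380,::-1],(400,400),interpolation=2)]))
E
```

```text
d [12.5 -0.2 -0.2] [-0.0005  0.0007 -0.0007]
[-0.2595081   0.65842034 -2.34924797] [-0.07130523  0.02153299  0.00341065] [ 0.560156   -0.00534197  0.1233714 ]
```

View pics/c25.png

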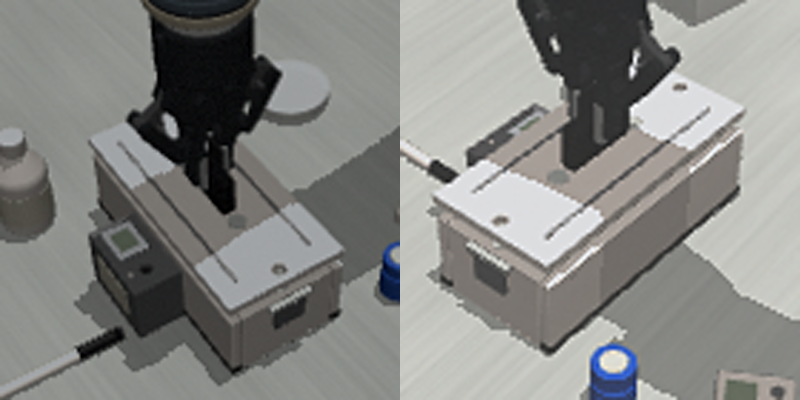

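Emit:
send_rows:
  steps:
    - [2, 0, 0, 0, 0, 0, 0.05]
    - [4, 0, 0, 0, 0, 0, 0.05]
    - [6, 0, 0, 0, 0, 0, 0.05]
    - [8, 0, 0, 0, 0, 0, 0.05]
    - [10, 0, 0, 0, 0, 0, 0.05]
    - [11.5, 0, 0, 0, 0, 0, 0.05]
    - [12.5, 0, 0, 0, 0, 0, 0.05]
    - [12.5, 0, 0, 0, 0, 0, 0.05]

```text
clock: 35.58
position: [0.5603, -0.0053, 0.1111]
eef_rot: [0.707, 0.02, 0.706, -0.02]
force: [-0.1, 0.1, -2.6]
grip_width: 0.15
```

Emit:
send_rows:
  steps:
    - [1, 0, 0, 0, 0, 0, 0.05]
    - [2, 0, 0, 0, 0, 0, 0.05]
    - [3, 0, 0, 0, 0, 0, 0.05]
    - [3, 0, 0, 0, 0, 0, 0.05]

```text
clock: 35.92
position: [0.5604, -0.0053, 0.1108]
eef_rot: [0.708, 0.02, 0.706, -0.02]
force: [-9.9, 0.5, 29.7]
grip_width: 0.151
```

Emit:
send_rows:
  steps:
    - [0, 0, 0, 0, 0, 0, 0.05]
    - [0, 0, 0, 0, 0, 0, 0.2]
    - [0, 0, 0, 0, 0, 0, 0.35]
    - [0, 0, 0, 0, 0, 0, 0.5]
    - [0, 0, 0, 0, 0, 0, 0.5]
    - [-15, 0, 0, 0, 0, 0, 0.5]
    - [-45, 0, 0, 0, 0, 0, 0.5]
    - [-80, 0, 0, 0, 0, 0, 0.5]
    - [-110, 0, 0, 0, 0, 0, 0.5]
    - [-140, 10, 10, 0, 0, 0, 0.5]

```text
clock: 36.75
position: [0.5692, 0.0018, 0.2524]
eef_rot: [0.707, 0.021, 0.706, -0.021]
force: [0.5, -0.6, -1.1]
grip_width: 0.503
```

```bash
python3 - <<'E'
from m import *
s=r.read_state();print(s['clock'],s['position'])
S=snap('scene','s26.png');D=snap('side','d26.png');W=snap('wrist','w26.png')
d(.647,.17,.23,-.056)
cv2.imwrite('pics/c26.png',np.hstack([cv2.resize(S[120:260,240:380,::-1],(400,400),interpolation=2),cv2.resize(D[140:260,260:380,::-1],(400,400),interpolation=2)]))
E
```

```text
36.75 [0.56916459 0.0017584  0.2523732 ]
d [ 23.8 169.1  65.2] [ 0.0002  0.0076 -0.0022]
```

View pics/c26.png

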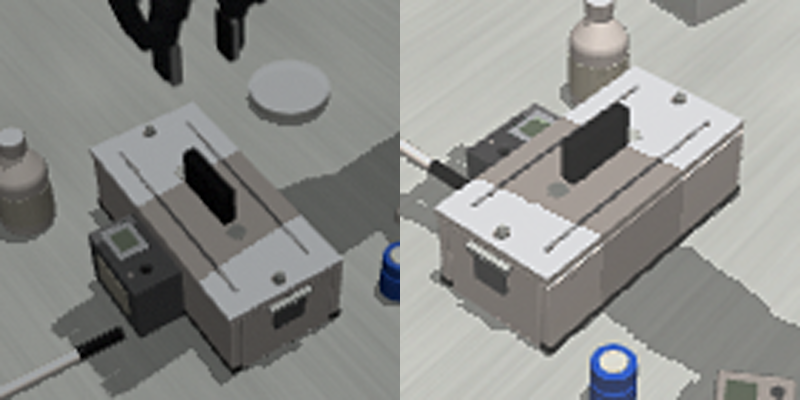

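View pics/w26.png

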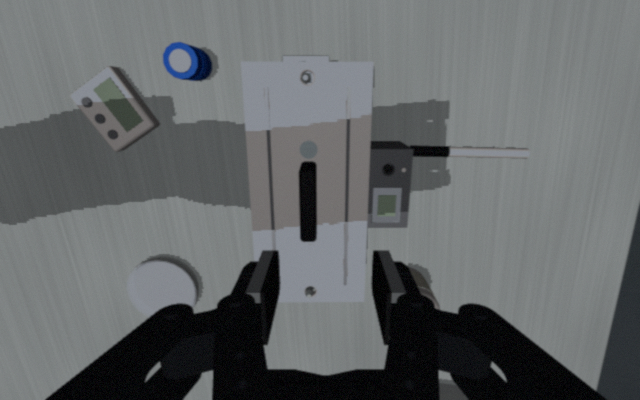

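Emit:
send_rows:
  steps:
    - [0, 34, 13, 0, 0.007, -0.002, 0.5]
    - [0, 68, 26, 0, 0.007, -0.002, 0.5]
    - [0, 102, 39, 0, 0.007, -0.002, 0.5]
    - [0, 136, 52, 0, 0.007, -0.002, 0.5]
    - [12, 169, 65, 0, 0.007, -0.002, 0.5]
    - [24, 169, 65, 0, 0.007, -0.002, 0.5]
    - [24, 169, 65, 0, 0.007, -0.002, 0.5]
    - [24, 169, 65, 0, 0.007, -0.002, 0.5]

```text
clock: 37.57
position: [0.6459, 0.1693, 0.2276]
eef_rot: [0.706, 0.019, 0.708, -0.02]
force: [0.4, -0.3, 0.5]
grip_width: 0.504
```

```bash
python3 - <<'E'
from m import *
s=r.read_state();W=snap('wrist','w27.png');w=cam('wrist',s);print(s['position'])
print(proj(w,[.6475,.2115,.114]),proj(w,[.6475,.2115,.052]))
cv2.imwrite('pics/c27.png',cv2.resize(W[60:260,225:425,::-1],(600,600),interpolation=2))
E
```

```text
[0.6459098  0.1692536  0.22764378]
[325.82286227 144.08572984] [326.04217051 133.67925864]
```

View pics/c27.png

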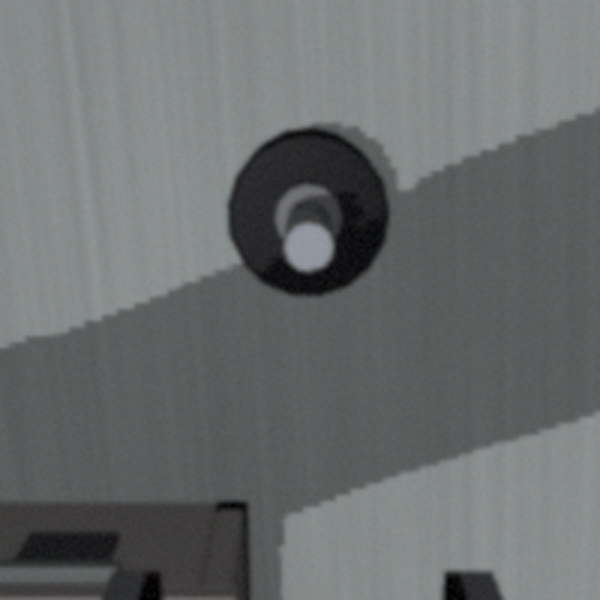

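```bash
python3 - <<'E'
from m import *
s=r.read_state();w=cam('wrist',s);print(s['position'])
print(ray(w,327.8,142.3,.114),ray(w,225+308/3,60+218/3,.054),ray(w,225+309/3,60+208/3,.05))
d(.648,.212,.13,-.056)
E
```

```text
[0.64643422 0.16852922 0.22885039]
[0.64972639 0.21180698 0.114     ] [0.6498586  0.21171595 0.054     ] [0.65030004 0.21413647 0.05      ]
d [98.8 43.6 -0.8] [-0.0009 -0.0011  0.0015]
```

Emit:
send_rows:
  steps:
    - [0, 22, 0, 0, -0.001, 0.001, 0.45]
    - [0, 43.5, 0, 0, -0.001, 0.001, 0.45]
    - [30, 43.5, 0, 0, -0.001, 0.001, 0.45]
    - [60, 43.5, 0, 0, -0.001, 0.001, 0.45]
    - [90, 43.5, 0, 0, -0.001, 0.001, 0.45]
    - [99, 43.5, 0, 0, -0.001, 0.001, 0.45]
    - [99, 43.5, 0, 0, -0.001, 0.001, 0.45]

```text
clock: 38.2
position: [0.6476, 0.21, 0.128]
eef_rot: [0.705, 0.02, 0.708, -0.022]
force: [-0.2, -0.0, -0.0]
grip_width: 0.452
```

```bash
python3 - <<'E'
from m import *
s=r.read_state();W=snap('wrist','w28.png');w=cam('wrist',s)
d(.6487,.212,.09,-.056);print(proj(w,[.6487,.212,.114]))
cv2.imwrite('pics/c28.png',cv2.resize(W[200:400,220:440,::-1],(660,600),interpolation=2))
E
```

```text
d [40.1  1.4 -0.2] [-0.0025 -0.0008  0.0013]
[328.84746084 264.24578049]
```

View pics/c28.png

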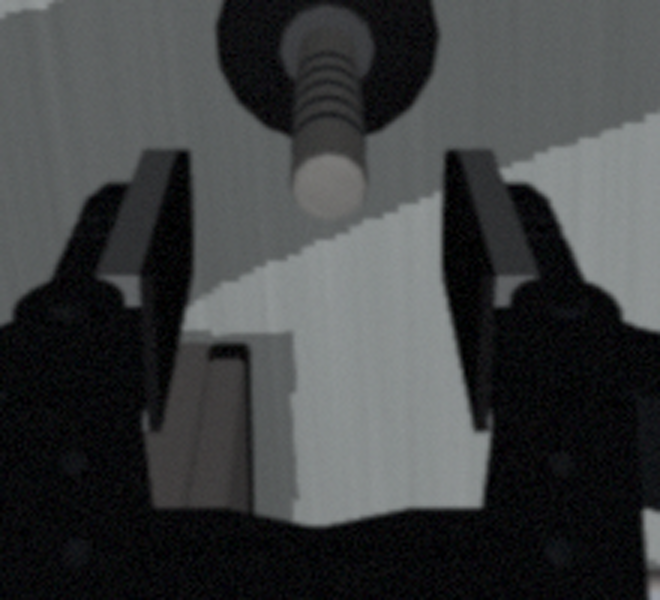

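Emit:
send_rows:
  steps:
    - [15, 2, 0.4, -0.002, 0, 0, 0.45]
    - [30, 2, 0.4, -0.002, 0, 0, 0.45]
    - [39, 2, 0.4, -0.002, 0, 0, 0.45]
    - [40, 2, 0.4, -0.002, 0, 0, 0.45]
    - [40, 2, 0.4, -0.002, 0, 0, 0.2]
    - [40, 2, 0.4, -0.002, 0, 0, 0.03]
    - [40, 2, 0.4, -0.002, 0, 0, 0.03]
    - [40, 2, 0.4, -0.002, 0, 0, 0.03]
    - [40, 2, 0.4, -0.002, 0, 0, 0.03]
    - [40, 2, 0.4, -0.002, 0, 0, 0.03]
  squeeze: 60

```text
clock: 39.08
position: [0.6501, 0.2127, 0.0915]
eef_rot: [0.707, 0.02, 0.706, -0.02]
force: [-0.9, -0.9, 6.4]
grip_width: 0.125
```

Emit:
send_rows:
  steps:
    - [0, 0, 0, 0, 0, 0, 0.03]
    - [0, 0, 0, 0, 0, 0, 0.03]

```text
clock: 39.25
position: [0.6504, 0.2127, 0.0921]
eef_rot: [0.708, 0.02, 0.706, -0.02]
force: [0.2, -0.4, 0.5]
grip_width: 0.12
```

```bash
python3 - <<'E'
from m import *
s=r.read_state();print(s['position'],s['grip_width'],s['force'],s['wrist_torque']);d(.638,.0097,.2,-.056)
snap('wrist','w29.png')
E
```

```text
[0.65041578 0.21273569 0.09211195] 0.12024397258784093 [ 0.20804731 -0.39549957  0.50672778] [0.0220882  0.01544566 0.0327338 ]
d [-107.9 -203.4   -0.7] [-0.0006  0.002   0.0002]
```

View pics/w29.png

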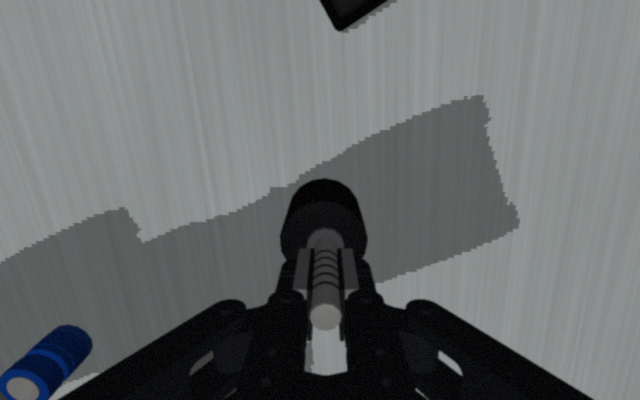

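Emit:
send_rows:
  steps:
    - [-5, 0, 0, 0, 0, 0, 0.03]
    - [-15, 0, 0, 0, 0, 0, 0.03]
    - [-40, 0, 0, 0, 0, 0, 0.03]
    - [-75, 0, 0, 0, 0, 0, 0.03]
    - [-105, -15, 0, 0, 0.002, 0, 0.03]
    - [-108, -50, 0, 0, 0.002, 0, 0.03]
    - [-108, -90, 0, 0, 0.002, 0, 0.03]
    - [-108, -130, 0, 0, 0.002, 0, 0.03]
    - [-108, -170, 0, 0, 0.002, 0, 0.03]
    - [-108, -203.4, -0.7, 0, 0.002, 0, 0.03]

```text
clock: 40.13
position: [0.6376, 0.0063, 0.2011]
eef_rot: [0.707, 0.02, 0.707, -0.021]
force: [2.0, -0.1, -0.1]
grip_width: 0.116
```

Emit:
send_rows:
  steps:
    - [15, 0, 0, 0, 0, 0, 0.03]
    - [30, 0, 0, 0, 0, 0, 0.03]
    - [36, 0, 0, 0, 0, 0, 0.03]
    - [36, 0, 0, 0, 0, 0, 0.03]
    - [36, 0, 0, 0, 0, 0, 0.03]

```text
clock: 40.55
position: [0.6377, 0.007, 0.1656]
eef_rot: [0.707, 0.02, 0.707, -0.021]
force: [-0.2, -0.5, 0.7]
grip_width: 0.126
```

```bash
python3 - <<'E'
from m import *
s=r.read_state();W=snap('wrist','w30.png')
s2=r.read_state();print(s['position'],s2['position'])
S=snap('scene','s30.png');D=snap('side','d30.png');d(.638,.0097,.16,-.056)
cv2.imwrite('pics/c30.png',np.hstack([cv2.resize(S[130:250,240:340,::-1],(400,480),interpolation=2),cv2.resize(D[140:220,260:340,::-1],(400,480),interpolation=2)]))
sc=cam('scene');sd=cam('side');print(proj(sc,[.638,.0097,.06]),proj(sd,[.638,.0097,.06]))
cv2.imwrite('pics/c30w.png',cv2.resize(W[200:400,220:440,::-1],(660,600),interpolation=2))
E
```

```text
[0.63774615 0.00700493 0.16560034] [0.63806425 0.00708724 0.16595895]
d [ 6.1  2.7 -0.3] [-0.0012  0.0021  0.0012]
[291.21561624 214.16182309] [289.95902504 184.74613649]
```

View pics/c30.png

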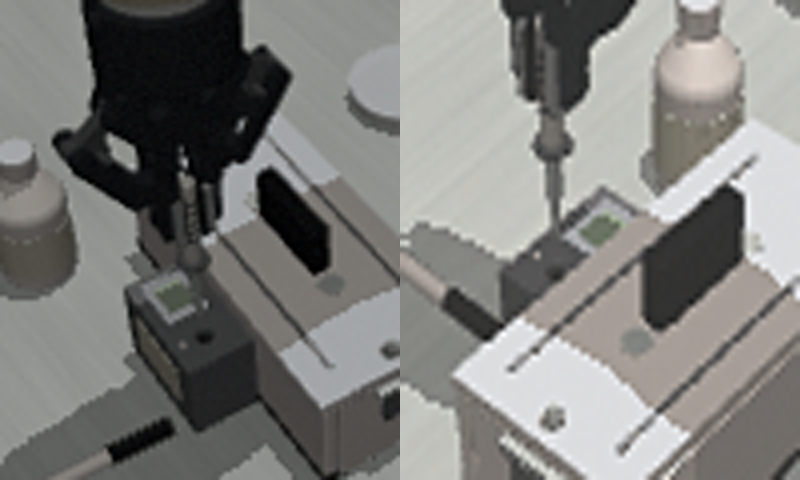

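View pics/w30.png

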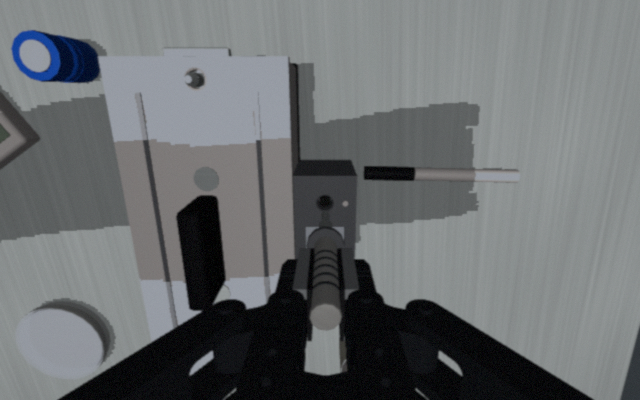

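```bash
python3 - <<'E'
from m import *
s=r.read_state();s=dict(s);s['position']=np.array([.63775,.0070,.1656]);w=cam('wrist',s)
W=cv2.imread('pics/w30.png');g=cv2.cvtColor(W,cv2.COLOR_BGR2GRAY)[190:212,312:338]
m=(g<35).astype(np.uint8);k,l,st,ce=cv2.connectedComponentsWithStats(m);print(st,ce+[312,190])
cv2.imwrite('pics/c30w.png',cv2.resize(W[180:350,280:370],(424,800))[:600])
print('btn wrist',ray(w,325,202,.06))
sc=cam('scene');sd=cam('side');print(ray(sc,291.25,214.25,.06),ray(sd,291.2,185.2,.06),'tip',proj(sd,[.6379,.007,.0785]),proj(sc,[.6379,.007,.0785]), 'tipw',proj(w,[.6379,.007,.0785]))
E
```

```text
[[  0   0  26  22 408]
 [  5   5  16  15 164]] [[324.49019608 199.73284314]
 [324.52439024 202.40853659]]
btn wrist [0.63711201 0.00939464 0.06      ]
[0.63808332 0.00997482 0.06      ] [0.63428521 0.00911745 0.06      ] tip [290.40018727 178.70364679] [290.03143737 208.43271114] tipw [326.38185977 213.9408356 ]
```

View pics/c30w.png

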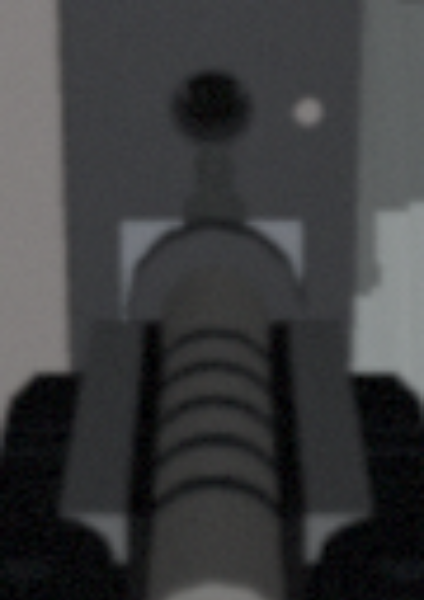

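```bash
python3 - <<'E'
from m import *
d(.6376,.0097,.146,-.056)
E
```

```text
d [20.1  2.7 -0.8] [-0.0012  0.0021  0.0012]
```

Emit:
send_rows:
  steps:
    - [0, 1.5, -0.3, -0.001, 0.002, 0.001, 0.03]
    - [0, 2.7, -0.4, -0.001, 0.002, 0.001, 0.03]
    - [6, 2.7, -0.5, -0.001, 0.002, 0.001, 0.03]
    - [12, 2.7, -0.5, -0.001, 0.002, 0.001, 0.03]
    - [17, 2.7, -0.5, -0.001, 0.002, 0.001, 0.03]
    - [20, 2.7, -0.5, -0.001, 0.002, 0.001, 0.03]
    - [20, 2.7, -0.5, -0.001, 0.002, 0.001, 0.03]

```text
clock: 41.28
position: [0.6372, 0.0095, 0.1448]
eef_rot: [0.706, 0.02, 0.707, -0.02]
force: [0.6, -0.3, -0.5]
grip_width: 0.121
```

```bash
python3 - <<'E'
from m import *
s=r.read_state();W=snap('wrist','w31.png');print(s['force'],s['position'])
S=snap('scene','s31.png');D=snap('side','d31.png');d(.6376,.0097,.138,-.056)
cv2.imwrite('pics/c31.png',np.hstack([cv2.resize(S[170:250,250:330,::-1],(400,400),interpolation=2),cv2.resize(D[150:210,260:320,::-1],(400,400),interpolation=2)]))
E
```

```text
[ 0.63772443 -0.34291766 -0.47888586] [0.63724927 0.00954598 0.14482967]
d [ 8.   0.1 -0.3] [-0.0003 -0.      0.0002]
```

View pics/c31.png

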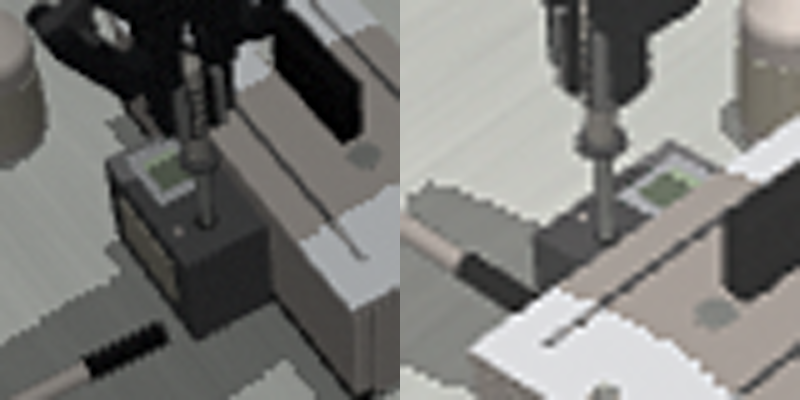

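Emit:
send_rows:
  steps:
    - [2, 0, 0, 0, 0, 0, 0.03]
    - [4, 0, 0, 0, 0, 0, 0.03]
    - [6, 0, 0, 0, 0, 0, 0.03]
    - [7, 0, 0, 0, 0, 0, 0.03]
    - [7.5, 0, 0, 0, 0, 0, 0.03]
    - [8, 0, 0, 0, 0, 0, 0.03]
    - [8, 0, 0, 0, 0, 0, 0.03]

```text
clock: 42.02
position: [0.6382, 0.0095, 0.1384]
eef_rot: [0.707, 0.02, 0.707, -0.02]
force: [0.8, -0.0, 3.9]
grip_width: 0.12
```

Emit:
send_rows:
  steps:
    - [1, 0, 0, 0, 0, 0, 0.03]
    - [2, 0, 0, 0, 0, 0, 0.03]
    - [2, 0, 0, 0, 0, 0, 0.03]

```text
clock: 42.27
position: [0.6386, 0.0095, 0.1377]
eef_rot: [0.708, 0.02, 0.706, -0.02]
force: [-2.6, 0.7, 13.0]
grip_width: 0.122
```

Force rose to 13 N, so the button is at its stop. I hold it there for more than two seconds.

Emit:
send_rows:
  steps:
    - [1, 0, 0, 0, 0, 0, 0.03]
    - [1, 0, 0, 0, 0, 0, 0.03]
    - [1, 0, 0, 0, 0, 0, 0.03]
    - [1, 0, 0, 0, 0, 0, 0.03]
    - [1, 0, 0, 0, 0, 0, 0.03]
    - [1, 0, 0, 0, 0, 0, 0.03]
    - [1, 0, 0, 0, 0, 0, 0.03]
    - [1, 0, 0, 0, 0, 0, 0.03]
    - [1, 0, 0, 0, 0, 0, 0.03]
    - [1, 0, 0, 0, 0, 0, 0.03]

```text
clock: 43.1
position: [0.6386, 0.0095, 0.1378]
eef_rot: [0.708, 0.02, 0.706, -0.02]
force: [-3.1, -0.3, 11.6]
grip_width: 0.118
```

Emit:
send_rows:
  steps:
    - [1, 0, 0, 0, 0, 0, 0.03]
    - [1, 0, 0, 0, 0, 0, 0.03]
    - [1, 0, 0, 0, 0, 0, 0.03]
    - [1, 0, 0, 0, 0, 0, 0.03]
    - [1, 0, 0, 0, 0, 0, 0.03]
    - [1, 0, 0, 0, 0, 0, 0.03]
    - [1, 0, 0, 0, 0, 0, 0.03]
    - [1, 0, 0, 0, 0, 0, 0.03]
    - [1, 0, 0, 0, 0, 0, 0.03]
    - [1, 0, 0, 0, 0, 0, 0.03]

```text
clock: 43.93
position: [0.6385, 0.0095, 0.1379]
eef_rot: [0.708, 0.02, 0.706, -0.02]
force: [-2.8, -0.4, 12.1]
grip_width: 0.12
```

Emit:
send_rows:
  steps:
    - [1, 0, 0, 0, 0, 0, 0.03]
    - [1, 0, 0, 0, 0, 0, 0.03]
    - [1, 0, 0, 0, 0, 0, 0.03]
    - [1, 0, 0, 0, 0, 0, 0.03]
    - [1, 0, 0, 0, 0, 0, 0.03]
    - [1, 0, 0, 0, 0, 0, 0.03]
    - [1, 0, 0, 0, 0, 0, 0.03]
    - [1, 0, 0, 0, 0, 0, 0.03]
    - [1, 0, 0, 0, 0, 0, 0.03]
    - [1, 0, 0, 0, 0, 0, 0.03]

```text
clock: 44.77
position: [0.6385, 0.0095, 0.1379]
eef_rot: [0.708, 0.02, 0.706, -0.02]
force: [-2.5, 0.1, 11.5]
grip_width: 0.123
```

```bash
python3 - <<'E'
from m import *
s=r.read_state();print(s['clock'],s['force'],s['position'])
S=snap('scene','s32.png');D=snap('side','d32.png')
cv2.imwrite('pics/c32.png',np.hstack([cv2.resize(S[170:250,250:330,::-1],(400,400),interpolation=2),cv2.resize(D[150:210,260:320,::-1],(400,400),interpolation=2)]))
d(.6504,.2127,.2,-.056)
E
```

```text
44.7667 [-2.53409001  0.08533022 11.54258636] [0.63851681 0.00951516 0.13788884]
d [-62.  203.6   0.6] [-0.0008  0.0036 -0.0005]
```

View pics/c32.png

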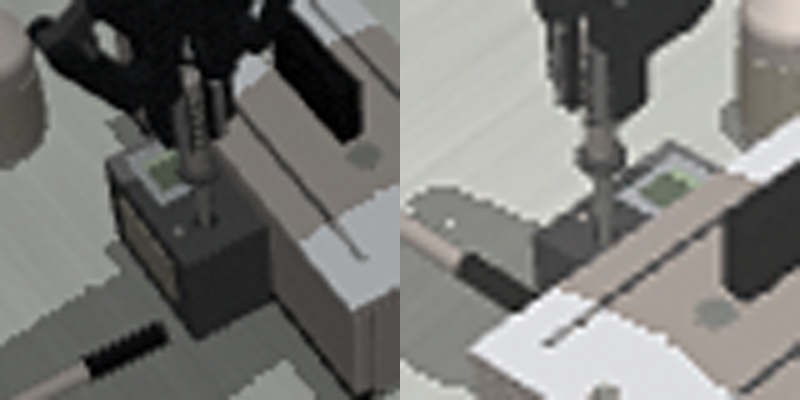

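Emit:
send_rows:
  steps:
    - [-5, 0, 0, 0, 0, 0, 0.03]
    - [-15, 0, 0, 0, 0, 0, 0.03]
    - [-35, 0, 0, 0, 0, 0, 0.03]
    - [-62, 0, 0, 0, 0.003, 0, 0.03]
    - [-64, 35, 0, 0, 0.003, 0, 0.03]
    - [-64, 75, 0, 0, 0.003, 0, 0.03]
    - [-64, 115, 0, 0, 0.003, 0, 0.03]
    - [-64, 155, 0.5, 0, 0.003, 0, 0.03]
    - [-64, 190, 0.5, 0, 0.003, 0, 0.03]
    - [-64, 203.6, 0.6, 0, 0.003, 0, 0.03]

```text
clock: 45.7
position: [0.6491, 0.2203, 0.202]
eef_rot: [0.707, 0.019, 0.707, -0.016]
force: [-0.4, 1.1, -0.2]
grip_width: 0.122
```

```bash
python3 - <<'E'
from m import *
d(.6504,.2127,.15,-.056)
E
```

```text
d [52.  -7.8  1.7] [ 0.0059 -0.0006 -0.0043]
```

Emit:
send_rows:
  steps:
    - [0, -7.8, 1.7, 0.006, -0.001, -0.004, 0.03]
    - [20, -7.8, 1.7, 0.006, -0.001, -0.004, 0.03]
    - [40, -7.8, 1.7, 0.006, -0.001, -0.004, 0.03]
    - [52, -7.8, 1.7, 0.006, -0.001, -0.004, 0.03]
    - [52, -7.8, 1.7, 0.006, -0.001, -0.004, 0.03]
    - [52, -7.8, 1.7, 0.006, -0.001, -0.004, 0.03]

```text
clock: 46.2
position: [0.6503, 0.2117, 0.1498]
eef_rot: [0.707, 0.02, 0.707, -0.02]
force: [0.7, 0.9, 0.5]
grip_width: 0.121
```

```bash
python3 - <<'E'
from m import *
S=snap('scene','s33.png');D=snap('side','d33.png');W=snap('wrist','w33.png')
cv2.imwrite('pics/c33.png',np.hstack([cv2.resize(S[210:310,290:390,::-1],(400,400),interpolation=2),cv2.resize(D[170:270,180:280,::-1],(400,400),interpolation=2)]))
d(.6504,.2127,.0935,-.056)
E
```

```text
d [57.8  0.1 -0.8] [-0.0005  0.0021 -0.001 ]
```

View pics/c33.png

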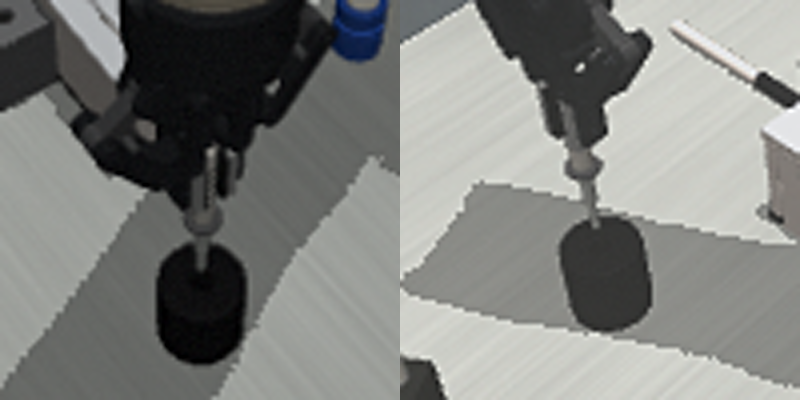

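View pics/w33.png

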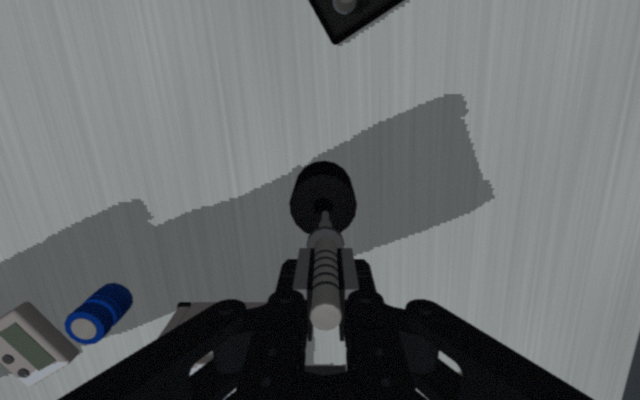

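Emit:
send_rows:
  steps:
    - [8, 0.2, -0.4, 0, 0.002, 0, 0.03]
    - [16, 0.2, -0.4, 0, 0.002, 0, 0.03]
    - [24, 0.2, -0.4, 0, 0.002, 0, 0.03]
    - [32, 0.2, -0.4, 0, 0.002, 0, 0.03]
    - [40, 0.2, -0.4, 0, 0.002, 0, 0.03]
    - [47, 0.2, -0.4, 0, 0.002, 0, 0.03]
    - [52, 0.2, -0.4, 0, 0.002, 0, 0.03]
    - [54, 0.2, -0.4, 0, 0.002, 0, 0.03]
    - [54, 0.2, -0.4, 0, 0.002, 0, 0.03]

```text
clock: 47.1
position: [0.6506, 0.2127, 0.0966]
eef_rot: [0.707, 0.02, 0.707, -0.02]
force: [0.6, 0.1, -0.7]
grip_width: 0.118
```

Emit:
send_rows:
  steps:
    - [1, 0, 0, 0, 0, 0, 0.03]
    - [2, 0, 0, 0, 0, 0, 0.03]
    - [3, 0, 0, 0, 0, 0, 0.03]
    - [3, 0, 0, 0, 0, 0, 0.03]

```text
clock: 47.43
position: [0.6506, 0.2127, 0.0936]
eef_rot: [0.707, 0.02, 0.707, -0.02]
force: [0.1, 0.3, -0.9]
grip_width: 0.123
```

Emit:
send_rows:
  steps:
    - [1, 0, 0, 0, 0, 0, 0.03]
    - [1.5, 0, 0, 0, 0, 0, 0.03]
    - [1.5, 0, 0, 0, 0, 0, 0.03]

```text
clock: 47.68
position: [0.6506, 0.2127, 0.0921]
eef_rot: [0.707, 0.02, 0.707, -0.02]
force: [-0.4, -0.3, -0.6]
grip_width: 0.122
```

Emit:
send_rows:
  steps:
    - [0.5, 0, 0, 0, 0, 0, 0.12]
    - [0.5, 0, 0, 0, 0, 0, 0.2]
    - [0.5, 0, 0, 0, 0, 0, 0.3]
    - [0.5, 0, 0, 0, 0, 0, 0.45]
    - [-8, 0, 0, 0, 0, 0, 0.45]
    - [-30, 0, 0, 0, 0, 0, 0.45]
    - [-65, 0, 0, 0, 0, 0, 0.45]
    - [-100, 0, 0, 0, 0, 0, 0.45]
    - [-130, 0, 0, 0, 0, 0, 0.45]
    - [-150, 0, 0, 0, 0, 0, 0.45]

```text
clock: 48.52
position: [0.6515, 0.2128, 0.2467]
eef_rot: [0.708, 0.021, 0.706, -0.019]
force: [0.8, -0.0, -0.2]
grip_width: 0.45
```

```bash
python3 - <<'E'
from m import *
S=snap('scene','s34.png');D=snap('side','d34.png')
cv2.imwrite('pics/c34.png',np.hstack([cv2.resize(S[150:310,230:390,::-1],(400,400),interpolation=2),cv2.resize(D[130:290,200:360,::-1],(400,400),interpolation=2)]))
# change vs start
for n,I in (('scene',S),('side',D)):
    A=cv2.imread(f'pics/{n}0.png')[:,:,::-1]
    for nm,P in [('probe',[.6485,.212,.114]),('stand',[.6485,.212,.05])]: print(n,nm,proj(cam(n),P).round(1))
E
```

```text
scene probe [341.4 263.1]
scene stand [340.7 279.5]
side probe [225.3 210.7]
side stand [229.5 230.8]
```

View pics/c34.png

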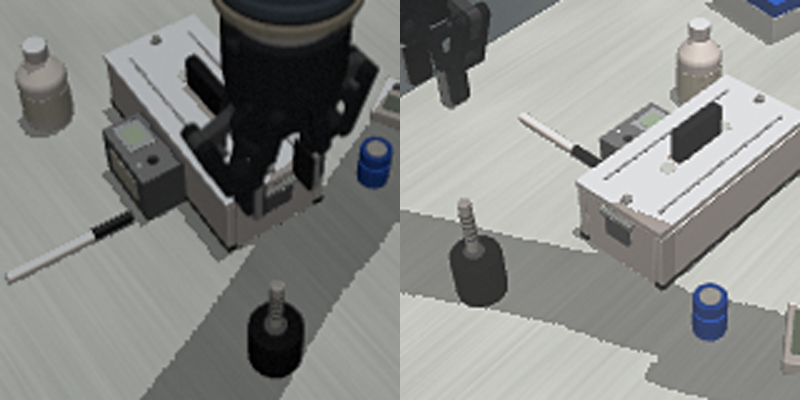

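View pics/s34.png

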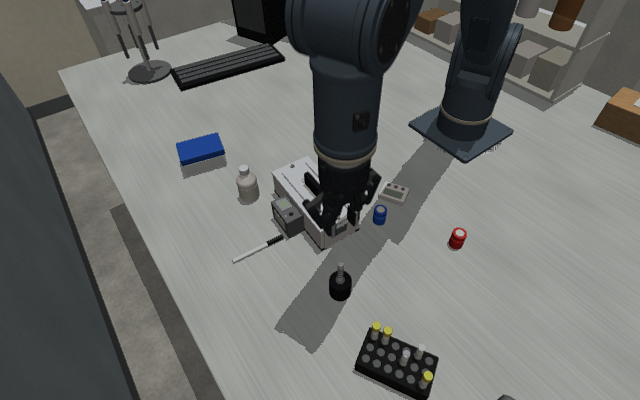

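Emit:
send_rows:
  steps:
    - [0, 0, 0, 0, 0, 0, 0.45]
    - [0, 0, 0, 0, 0, 0, 0.45]
    - [0, 0, 0, 0, 0, 0, 0.45]

```text
clock: 48.87
position: [0.6521, 0.2129, 0.2469]
eef_rot: [0.709, 0.021, 0.705, -0.019]
force: [0.2, 1.2, -0.2]
grip_width: 0.45
```

```bash
python3 - <<'E'
from h import *
print(r.finish_job())
E
```

```text
the job is handed in; nothing more can be done
None
```

The job is done and handed in at about 49 s.

- **Vials:** I lifted the cover plate off and stood all four amber vials upright, one in each well. One vial was knocked aside part-way through, so I found it again and picked it from its new place. The red and blue look-alikes were left alone.
- **Cover plate:** It went back over the two pins and stopped on the rim at 0.1108 m tool height, against 0.1109 m expected. The pictures show it flush, with both pins through the holes.
- **Start button:** I held it at its stop with the probe's point for about 2.5 s at about 12 N. That is well over the roughly 4 N it needs, and the point was about 9 mm below the logger's face.
- **Probe:** It is back in its stand at the original grasp height.

The last scene and side pictures show the other bench items as they were at the start. No check failed. Camera estimates of the same points disagreed by up to about 4 mm, so for the wells, pins and button I mostly relied on wrist-camera views and contact forces. I have no direct reading of the button or of how deep the vials sit: I judged those from force and tool height.

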